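Turn a closed agar dish lid-down and load it in the incubator drawer

ROBOT

A 7-joint arm with a two-finger parallel gripper is mounted at the origin on the work surface. World frame = base frame: x ahead of the robot, y to its left, z up, the work surface at z = 0. Lengths are in m, angles in degrees, forces in N, time in s.
With the tool pointing down it reaches from about 0.425 to 0.875 m from the base axis. Payload 4.7 kg.
Tool frame: the origin (TCP) lies at the very end of the fingers, on their centre line; the grasp point (between the pads) lies 19 mm behind it; z points along the fingers, y is the direction in which the jaws open and shut (so a half turn about z gives the same grasp; the last joint's range is limited). The gripper opens to 87 mm and grips with 3 to 60 N. Pads are 19 mm wide; open, the fingers measure 117 mm over their backs; the gripper's body (75 mm by 190 mm) begins 51 mm behind the grasp point.
Start: joints at [-69.322, 18.392, -4.016, 83.108, 1.295, 78.541, -3.26], TCP at [0.221, 0.611, 0.223] pointing down, gripper open.
Joint ranges: [-163.93, 163.93], [-17.29, 119.83], [-79.2, 71.16], [3.27, 140.29], [-89.18, 269.18], [5.43, 117.66], [-154.24, 154.24]. Speed limits (degrees/s): [147.25, 147.25, 180, 180, 180, 180, 180].

INTERFACE

Orientations are given as [roll, pitch, yaw] about the fixed x, y, z axes, in that order (R = Rz(yaw) Ry(pitch) Rx(roll)).
In Python, from cell import sensors, imaging, ticket gives the robot as it stands.
- The arm moves only by the tool carry_out, never from a script. Its argument "plan" is a list of rows, each an object of numbers: "fingers": the closure, from -1 (fully open) to 1 (shut); "dx", "dy", "dz": the shift along the tool's x, y, z normalised to -1 to 1, where 1 is 0.03 m; "rx", "ry", "rz": the turn, a rotation vector about the tool's x, y, z normalised to -1 to 1, where 1 is 10 degrees. A call has 1 to 12 rows; each row shifts and turns the commanded pose from where the row before left it, along the tool's axes as they then stand; what a row does not reach is not made up. A row lasts 1/8 s, in which the tool goes at most 62.5 mm and 10.7 degrees, less where a joint would pass 70% of its speed; a pose out of reach is approached as far as the arm can. A call with a number of a shift or a turn outside -1 to 1 is refused whole. A call with a gripper value outside its range is refused whole. The fingers move at their own pace and stop on an object; "force" is the grip in N (left out, the last holds). Time passes only in rows, so rows that do not move let the fingers close. It gives the time, the measured TCP pose, the force and the opening at its end, in the units of the state.
- sensors.get_obs(): the state, without advancing time (a new reading comes with each control period).
- imaging.read_camera(name): name is "scene" or "top"; returns a dict with "color" (420x560x3 uint8, red, green, blue), "mtx" (3x3 intrinsics, pixels), "extrinsics" (4x4, takes a point from world to camera coordinates). Camera axes: x right, y down, z forward; pixel columns grow to the right and rows downward; lengths in m; the calibration is good to about 2 mm. A picture is of the moment at which its call begins. There is no depth.
- ticket.sign_off(): hands the job in, once; it reports no verdict.
The state is a dict: "time_s": time; "qpos": joint angles; "joint_velocities": joint speeds; "effort": joint torques, N m; "tool_pos": TCP position; "tool_rot": TCP orientation; "force": force on the tool from outside, world axes, zero at the start; "wrist_torque": the same for the moment, N m; "grip_width": finger opening in m.
Only numpy, scipy, OpenCV 4.12 (cv2) and the standard library are available. Lean on these libraries where they do the work, as an engineer would, in place of code of your own. Each camera call takes 0.05 s, during which the arm holds its last target.

TASK

Take the closed square agar dish off the settle-plate stand and turn it upside down, keeping lid and base held together so that it never comes open, then set it down gently, flat on its lid, on the floor of the incubator's open drawer, let go, and push the drawer fully home. Set the dish down wherever you rest it, without dropping or toppling it, and leave the other things on the bench where they are.

Things in the scene. Friction and masses are not known exactly. Their poses are not given: they have to be found in the camera images.
- dish_center (a point): Centre of the closed square dish, 60 x 60 mm, 24 mm high; fixed to its base part. z: from base to lid (up at the start, must end pointing down); x, y square to the sides. Base (55 g, clear, amber agar) is the lower 12 mm, lid (22 g, clear blue) the upper 12 mm; sides flush, seam at half height. Free to come apart: grip the sides across the seam or pinch the flat faces.
- lid_center (a point): Centre of the lid alone (60 x 60 x 12 mm), z out of its top. When closed it lies 6 mm from dish_center along dish z; an 8 mm collar of the base stands loosely inside it, only weight and fit hold it on. The closed dish stands by itself on any side face on the bench (centre 30 mm up), so it can be turned over in two quarter turns with a new grasp in between.
- stand_top (a point): Centre of the top plate (44 x 44 mm) of the fixed steel settle-plate stand, 70 mm above the bench; the dish lies on it at the start and overhangs it by about 8 mm all round. Below is a 14 mm column on a round foot of 90 mm. The bench between stand and drawer, as far out as the stand, is clear.
- drawer (a joint): Opening of the incubator's drawer in m: 0 is fully home, starts 0.165 to 0.19 open, stop at 0.20. It slides stiffly (about 1.5 N of friction plus 6 N per m/s) and stays where it is left.
- drawer_spot (a point): On the drawer's floor, mid free part, 122 mm above the bench; moves with the drawer. x: level, the way it closes (into the incubator); y: level, across; z up. Free floor: 85 mm in -x (to the drawer front, 30 mm above the floor), 76 mm in +y (rim 12 mm high), 74 mm in -y (a dish 24 mm high, already loaded lid down); the incubator's face is (opening - 85 mm) away in +x, headroom 40 mm.
- drawer_handle (a point): Middle of the drawer's bar handle (110 mm bar along drawer y, 35 mm in front of the drawer front), 134 mm above the bench; moves with the drawer; axes as drawer_spot. The drawer front's top edge is 152 mm and the incubator's top 178 mm above the bench.
- tip_box: Bystander: green pipette-tip box with red insert, 122 x 84 x 63 mm, origin under its centre.
- bottle: Bystander: clear bottle with white cap, 52 mm across, 105 mm high, origin under its centre.
- tube_rack: Bystander: frosted tube rack with tubes, 100 x 210 x 43 mm, origin under its centre.
- spare_dishes: Bystander: stack of two empty clear square dishes, 60 x 60 x 48 mm, origin under its centre.
- pen: Bystander: white marker pen with black cap, 142 mm long, 14 mm thick, lying along its x axis.
- tube_block: Bystander: blue block with small tubes, 70 x 100 x 48 mm, origin under its centre.

How it is judged (in metres and radians):
On the way:
1. the dish, still closed, lies upside down on the floor of the open drawer, let go (angle between dish_center's own z axis and vertical above 3.04 rad and distance between lid_center and dish_center below 0.009 m and z of dish_center in the frame of drawer_spot between 0.008 and 0.016 m and x of dish_center in the frame of drawer_spot above -0.085 m and contact force between the fingers and dish below 0.1 N and contact force between the fingers and lid below 0.1 N), for 0.2 s.
At the end, for the whole second after the job is handed in: The drawer is home to within 6 mm; the dish lies at rest in it, flat on its lid on the drawer's floor (upside down to within 0.1 rad, centre 8 to 16 mm above the floor), and closed (lid and base within 3 mm of their closed place) (value of joint drawer below 0.006 m and angle between dish_center's own z axis and vertical above 3.04 rad and distance between lid_center and dish_center below 0.009 m and z of dish_center in the frame of drawer_spot between 0.008 and 0.016 m and x of dish_center in the frame of drawer_spot between -0.085 and 0.15 m and y of dish_center in the frame of drawer_spot between -0.08 and 0.08 m and linear speed of dish below 0.02 m/s); the robot touches nothing.
It fails at once if the dish came open: lid moved more than 5 mm off its closed place (distance between lid_center and dish_center above 0.011 m).
It fails at once if the dish was dropped or toppled (it moved faster than in a fall of about 1 cm while free of the fingers) (contact force between the fingers and dish below 0.05 N and contact force between the fingers and lid below 0.05 N and linear speed of dish above 0.45 m/s).
It fails at once if a bystander was pushed more than 3 cm (distance of any of tip_box, bottle, tube_rack, spare_dishes, pen, tube_block from where it was at the start of the episode above 0.03 m).
It also fails if it takes over 64 s, if anything falls off the work surface, if the arm or the gripper's body presses on something with over 40 N, if the wrist force passes 120 N, or if a joint passes its speed limit or range.

## Working session

There is one attempt and no reset: what is moved stays moved. The work goes in short steps, Python scripts to look and compute and a tool call to move; the robot and the scene stay as the last step left them, time stands still between calls to the robot, and variables do not carry over. Pictures are saved under pics/ and viewed, and the job is handed in when it is done.

Besides the shell and the picture viewer there is one more tool, called after "Request:" as a command line: name --argument value ..., lists and objects as JSON in quotes. carry_out: Moves the arm, as the interface text tells. Scaled input: -1 to 1 covers 0.03 m each way for a shift and 10 degrees each way for a turn. Its arguments: {"type":"object","properties":{"plan":{"type":"array"},"force":{"type":"number"}},"required":["plan"]}

```bash
ls; mkdir -p pics
python3 - <<'E'
from cell import sensors, imaging, ticket
import cv2
print(sensors.get_obs())
for n in ("scene","top"):
    r=imaging.read_camera(n)
    print(n,r["mtx"].tolist(),r["extrinsics"].tolist())
    cv2.imwrite(f"pics/{n}0.png",r["color"][:,:,::-1])
E
```

```text
pics
{'time_s': 0.0, 'qpos': array([-69.32310193,  18.43964774,  -4.01493885,  83.17560544,
         1.29335068,  78.54121963,  -3.25955473]), 'joint_velocities': array([ 0.01898828, -0.06940186, -0.09035168,  0.06020385, -0.17445494,
        0.05369563, -0.02010032]), 'effort': array([-4.91301557e-05, -4.91282845e+01, -4.03854540e-01, -3.12531137e+01,
       -6.38217176e-02,  4.36741335e-02,  1.70588742e-04]), 'tool_pos': array([0.22076936, 0.6107603 , 0.2214486 ]), 'tool_rot': array([-1.79888678e+02,  4.38976625e-03,  1.60132425e+02]), 'force': array([ 0.16966064, -0.30657078,  0.43911437]), 'wrist_torque': array([-0.0013005 ,  0.01305905,  0.00948116]), 'grip_width': 0.08717505096899499}
scene [[384.3631145761006, 0.0, 283.55619830494754], [0.0, 384.3631145761006, 207.58850672819116], [0.0, 0.0, 1.0]] [[0.4107490928741714, 0.9117410434561168, -0.0036677487095484883, -0.25192152067820306], [0.5193070430477711, -0.23725606626783294, -0.8209931510433532, -0.2097288526214932], [-0.7494033478334785, 0.335317504309967, -0.5709262593008921, 1.5165258941714435], [0.0, 0.0, 0.0, 1.0]]
top [[418.4845989520421, 0.0, 277.58239900963287], [0.0, 418.4845989520421, 214.8235443271075], [0.0, 0.0, 1.0]] [[-0.027527101143871042, -0.999405266140416, -0.020769514039073775, 0.07452754110117717], [-0.9979471737942452, 0.02867697594051184, -0.057263158898072236, 0.5514820541967312], [0.05782470941296348, 0.019150589069568756, -0.9981430548371285, 1.517340372063628], [0.0, 0.0, 0.0, 1.0]]
```

View pics/scene0.png

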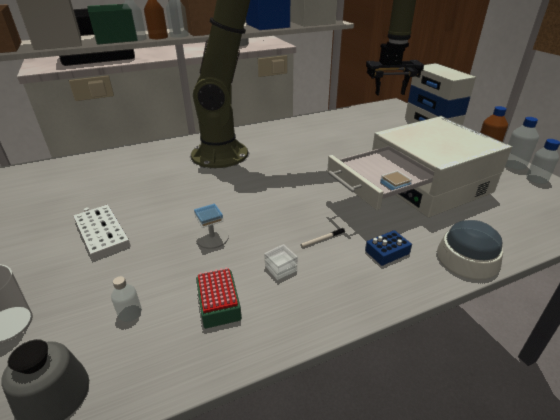

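View pics/top0.png

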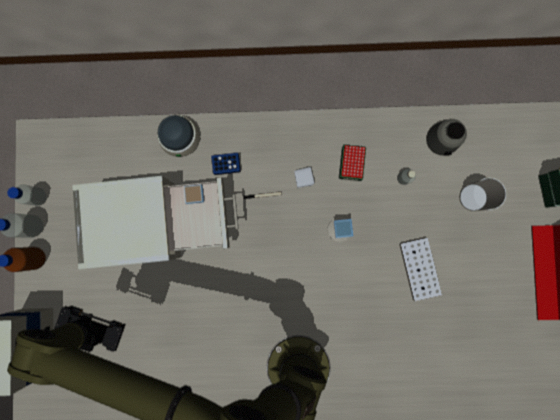

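The dish is at about (343,228) in the top view. The drawer spans (170–228, 180–250) with its handle near (240,208), and it closes toward image left, which is +y. I'll enlarge both views.

Run:
```python
import cv2
t=cv2.imread("pics/top0.png"); s=cv2.imread("pics/scene0.png")
def crop(im,x,y,w,h,k,n): cv2.imwrite(f"pics/{n}.png",cv2.resize(im[y:y+h,x:x+w],None,fx=k,fy=k,interpolation=cv2.INTER_CUBIC))
crop(t,155,160,100,100,6,"c_tdrawer"); crop(t,310,195,70,60,10,"c_tdish")
crop(s,320,135,130,80,6,"c_sdrawer"); crop(s,180,195,60,60,10,"c_sdish")
```

```text
(no output)
```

View pics/c_tdrawer.png

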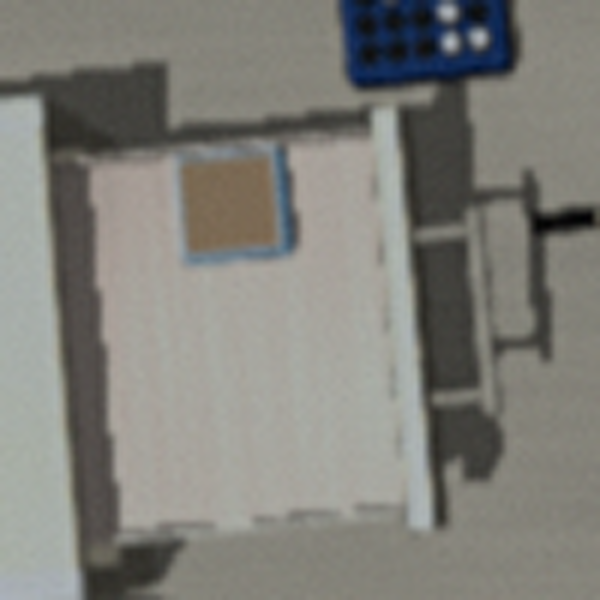

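View pics/c_tdish.png

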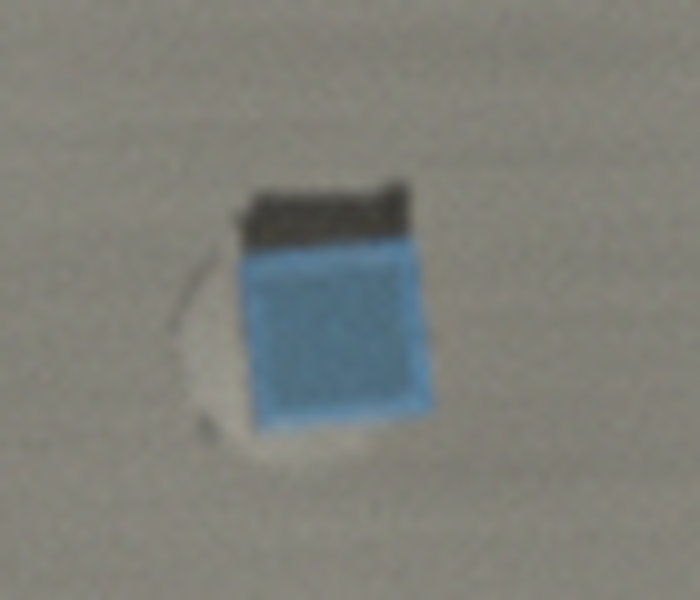

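View pics/c_sdrawer.png

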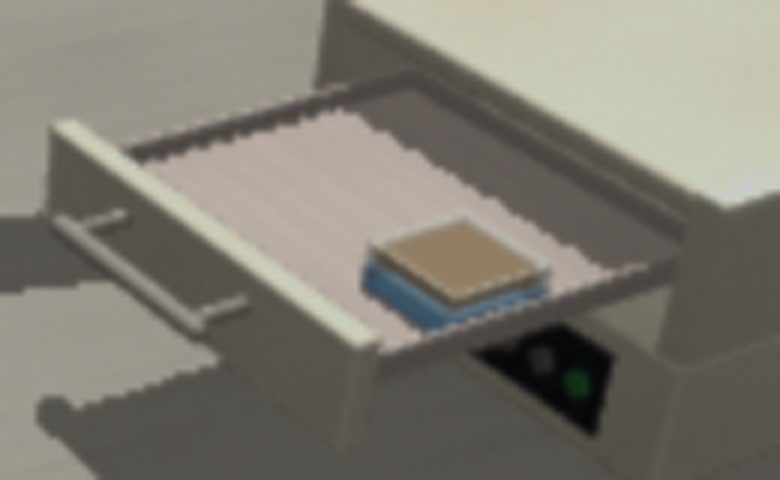

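View pics/c_sdish.png

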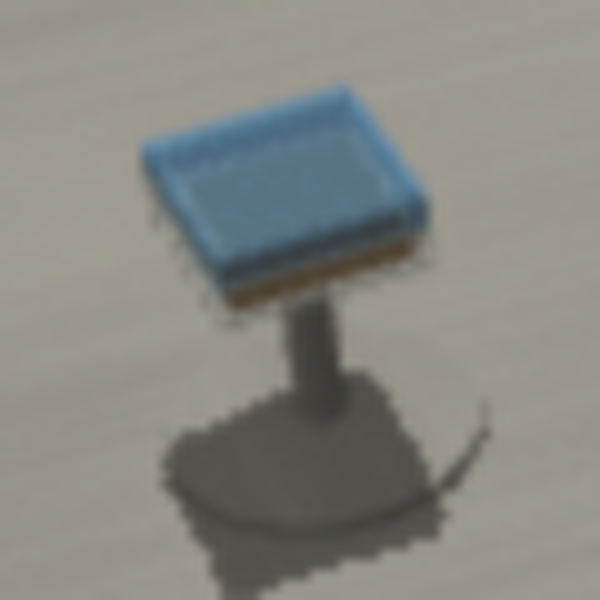

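```bash
cat > h.py <<'E'
import numpy as np
CAM={"scene":(np.array([[384.3631145761006,0,283.55619830494754],[0,384.3631145761006,207.58850672819116],[0,0,1]]),np.array([[0.4107490928741714,0.9117410434561168,-0.0036677487095484883,-0.25192152067820306],[0.5193070430477711,-0.23725606626783294,-0.8209931510433532,-0.2097288526214932],[-0.7494033478334785,0.335317504309967,-0.5709262593008921,1.5165258941714435],[0,0,0,1]])),
"top":(np.array([[418.4845989520421,0,277.58239900963287],[0,418.4845989520421,214.8235443271075],[0,0,1]]),np.array([[-0.027527101143871042,-0.999405266140416,-0.020769514039073775,0.07452754110117717],[-0.9979471737942452,0.02867697594051184,-0.057263158898072236,0.5514820541967312],[0.05782470941296348,0.019150589069568756,-0.9981430548371285,1.517340372063628],[0,0,0,1]]))}
def ray(c,uv):
    K,E=CAM[c];d=E[:3,:3].T@np.linalg.inv(K)@np.array([*uv,1.]);return -E[:3,:3].T@E[:3,3],d
def atz(c,uv,z):
    o,d=ray(c,uv);return o+d*(z-o[2])/d[2]
def cr(c,uv,off,k,z): return atz(c,[(uv[0]+.5)/k-.5+off[0],(uv[1]+.5)/k-.5+off[1]],z)
def proj(c,p):
    K,E=CAM[c];q=K@(E[:3,:3]@np.asarray(p)+E[:3,3]);return q[:2]/q[2]
E
python3 - <<'E'
from h import *
np.set_printoptions(precision=4,suppress=True)
a=np.array([cr("top",u,(310,195),10,.094) for u in [(242,252),(413,240),(432,408),(258,428)]])
print(a,a.mean(0)); 
b=np.array([cr("scene",u,(180,195),10,.094) for u in [(143,150),(343,85),(428,200),(220,270)]])
print(b,b.mean(0))
for q in (a,b): print(np.linalg.norm(np.diff(np.vstack([q,q[:1]]),axis=0),axis=1),[np.degrees(np.arctan2(*(q[(i+1)%4]-q[i])[[1,0]])) for i in range(4)])
print("front",[cr("top",u,(155,160),6,.152) for u in [(372,108),(398,106),(410,528),(436,526)]])
print("handle",[cr("top",u,(155,160),6,.134) for u in [(475,208),(490,412)]])
print("face",[cr("top",u,(155,160),6,.178) for u in [(45,95),(80,598)]])
print("loaded",[cr("top",u,(155,160),6,.146) for u in [(178,150),(277,145),(285,250),(188,262)]])
print("floor near front edge",[cr("top",u,(155,160),6,.122) for u in [(372,140),(405,510),(90,160),(118,530)]])
print("scene front top outer",[cr("scene",u,(320,135),6,.152) for u in [(52,125),(360,345)]])
print("scene handle",[cr("scene",u,(320,135),6,.134) for u in [(58,218),(198,328)]])
print("scene face",[cr("scene",u,(320,135),6,.178) for u in [(335,2),(725,208)]])
print("pen",atz("top",(248,196),.014),atz("top",(282,194),.014),"block",atz("top",(227,163),.048))
E
```

```text
[[ 0.5262 -0.1368  0.094 ]
 [ 0.5286 -0.196   0.094 ]
 [ 0.4704 -0.2004  0.094 ]
 [ 0.4651 -0.1402  0.094 ]] [ 0.4976 -0.1683  0.094 ]
[[ 0.4704 -0.2021  0.094 ]
 [ 0.4624 -0.1441  0.094 ]
 [ 0.5249 -0.1385  0.094 ]
 [ 0.5324 -0.1967  0.094 ]] [ 0.4975 -0.1703  0.094 ]
[0.0593 0.0585 0.0604 0.0612] [np.float64(-87.60549362394774), np.float64(-175.7209453624761), np.float64(94.97699953262887), np.float64(3.1620444721811944)]
[0.0586 0.0628 0.0587 0.0623] [np.float64(97.85841456971855), np.float64(5.113235986648029), np.float64(-82.64196034020675), np.float64(-175.00992439497165)]
front [array([0.677 , 0.2584, 0.152 ]), array([0.6777, 0.2437, 0.152 ]), array([0.4414, 0.2417, 0.152 ]), array([0.4421, 0.2272, 0.152 ])]
handle [array([0.6209, 0.2039, 0.134 ]), array([0.5051, 0.1979, 0.134 ])]
face [array([0.6858, 0.4352, 0.178 ]), array([0.4086, 0.4192, 0.178 ])]
loaded [array([0.6574, 0.3696, 0.146 ]), array([0.6586, 0.3135, 0.146 ]), array([0.599, 0.31 , 0.146]), array([0.5939, 0.3649, 0.146 ])]
floor near front edge [array([0.6631, 0.2636, 0.122 ]), array([0.4511, 0.2489, 0.122 ]), array([0.6565, 0.4262, 0.122 ]), array([0.4442, 0.4129, 0.122 ])]
scene front top outer [array([0.4411, 0.2281, 0.152 ]), array([0.6787, 0.2462, 0.152 ])]
scene handle [array([0.4988, 0.1999, 0.134 ]), array([0.6139, 0.207 , 0.134 ])]
scene face [array([0.4229, 0.4104, 0.178 ]), array([0.6841, 0.4385, 0.178 ])]
pen [0.6261 0.1662 0.014 ] [0.6298 0.0407 0.014 ] block [0.7449 0.2365 0.048 ]
```

Measured so far:

| Item | Position or value |
|---|---|
| Dish centre | (0.4975, -0.169), yaw about 4.5° |
| Drawer yaw | about 94° |
| Drawer spot | about (0.525, 0.331) |
| Drawer handle | (0.56, 0.203) |
| Drawer opening | about 0.18 |

The heights and sizes are consistent with those given.

The plan is two quarter turns about the jaw axis. In each, the tool swings from tilted -45° to tilted +45°, with a regrasp on the bench in between. I'll start by lifting and yawing.

```bash
cat >> h.py <<'E'
from scipy.spatial.transform import Rotation as R
def Rt(phi,yaw=94.4):  # tilt phi: +45 points to +y
    return R.from_euler('xyz',[180,0,yaw],degrees=True)*R.from_euler('y',phi,degrees=True)
def go(tcp,phi,yaw=94.4,cur=None):
    from cell import sensors
    o=sensors.get_obs() if cur is None else cur
    r0=R.from_euler('xyz',o['tool_rot'],degrees=True)
    rv=np.degrees((r0.inv()*Rt(phi,yaw)).as_rotvec())/10
    d=np.asarray(tcp)-o['tool_pos']
    np.set_printoptions(precision=3,suppress=True)
    print("t",o['time_s'],"pos",o['tool_pos'],"rot",o['tool_rot'],"w",o['grip_width'],"F",o['force'],"q",o['qpos'].round(0))
    print("shift units, current axes",r0.inv().apply(d)/.03,"| in target axes",Rt(phi,yaw).inv().apply(d)/.03,"| turn",rv)
E
python3 -c "
from h import *
go([.25,.6,.3],0)"
```

```text
t 0.1 pos [0.221 0.611 0.222] rot [-179.901    0.005  160.13 ] w 0.08680935763565548 F [-0.09   0.964 -0.453] q [-69.  18.  -4.  83.   1.  79.  -3.]
shift units, current axes [-1.038 -0.013 -2.614] | in target axes [-0.435  0.943 -2.615] | turn [-0.009  0.006  6.573]
```

Request:
carry_out --plan '[{"fingers": -1, "dz": -0.4, "rz": 0.94}, {"dz": -0.4, "rz": 0.94}, {"dz": -0.4, "rz": 0.94}, {"dz": -0.4, "rz": 0.94}, {"dz": -0.4, "rz": 0.94}, {"dz": -0.4, "rz": 0.94}, {"dz": -0.4, "rz": 0.94}]'

```text
validation failed for argument at $.pl...
```

```bash
python3 -c "
from h import *
go([.42,.25,.32],0)"
```

```text
t 0.1 pos [0.221 0.611 0.222] rot [-179.901    0.005  160.13 ] w 0.08680935763565548 F [-0.09   0.964 -0.453] q [-69.  18.  -4.  83.   1.  79.  -3.]
shift units, current axes [-10.333  -9.061  -3.265] | in target axes [-12.502   5.697  -3.281] | turn [-0.009  0.006  6.573]
```

Request:
carry_out --plan '[{"fingers": -1, "dx": 0, "dy": 0, "dz": -0.4, "rx": 0, "ry": 0, "rz": 0.94}, {"fingers": -1, "dx": 0, "dy": 0, "dz": -0.4, "rx": 0, "ry": 0, "rz": 0.94}, {"fingers": -1, "dx": 0, "dy": 0, "dz": -0.4, "rx": 0, "ry": 0, "rz": 0.94}, {"fingers": -1, "dx": 0, "dy": 0, "dz": -0.4, "rx": 0, "ry": 0, "rz": 0.94}, {"fingers": -1, "dx": 0, "dy": 0, "dz": -0.4, "rx": 0, "ry": 0, "rz": 0.94}, {"fingers": -1, "dx": 0, "dy": 0, "dz": -0.4, "rx": 0, "ry": 0, "rz": 0.94}, {"fingers": -1, "dx": 0, "dy": 0, "dz": -0.4, "rx": 0, "ry": 0, "rz": 0.94}]'

```text
time_s: 0.98
tool_pos: [0.2208, 0.6111, 0.3063]
tool_rot: [-180.0, 0.1, 94.0]
force: [-0.2, 0.7, -1.1]
grip_width: 0.0872
```

```bash
python3 -c "
from h import *
go([.42,.25,.32],0)"
```

```text
t 0.975 pos [0.221 0.611 0.306] rot [-179.981    0.06    94.026] w 0.08723646820723596 F [-0.176  0.674 -1.054] q [-76.  17.   4.  76.  -1.  88. -68.]
shift units, current axes [-12.472   5.778  -0.445] | in target axes [-12.509   5.697  -0.456] | turn [-0.002  0.006 -0.037]
```

Request:
carry_out --plan '[{"fingers": -1, "dx": -1, "dy": 0.48, "dz": 0, "rx": 0, "ry": 0, "rz": 0}, {"fingers": -1, "dx": -1, "dy": 0.48, "dz": 0, "rx": 0, "ry": 0, "rz": 0}, {"fingers": -1, "dx": -1, "dy": 0.48, "dz": 0, "rx": 0, "ry": 0, "rz": 0}, {"fingers": -1, "dx": -1, "dy": 0.48, "dz": 0, "rx": 0, "ry": 0, "rz": 0}, {"fingers": -1, "dx": -1, "dy": 0.48, "dz": 0, "rx": 0, "ry": 0, "rz": 0}, {"fingers": -1, "dx": -1, "dy": 0.48, "dz": 0, "rx": 0, "ry": 0, "rz": 0}, {"fingers": -1, "dx": -1, "dy": 0.48, "dz": 0, "rx": 0, "ry": 0, "rz": 0}, {"fingers": -1, "dx": -1, "dy": 0.48, "dz": 0, "rx": 0, "ry": 0, "rz": 0}, {"fingers": -1, "dx": -1, "dy": 0.48, "dz": 0, "rx": 0, "ry": 0, "rz": 0}, {"fingers": -1, "dx": -1, "dy": 0.48, "dz": 0, "rx": 0, "ry": 0, "rz": 0}, {"fingers": -1, "dx": -1, "dy": 0.48, "dz": 0, "rx": 0, "ry": 0, "rz": 0}, {"fingers": -1, "dx": -1, "dy": 0.48, "dz": 0, "rx": 0, "ry": 0, "rz": 0}]'

```text
time_s: 2.48
tool_pos: [0.4207, 0.2642, 0.3062]
tool_rot: [-180.0, 0.0, 94.3]
force: [0.4, -0.6, 0.1]
grip_width: 0.0869
```

```bash
python3 -c "
from h import *
go([.495,-.08,.28],0)"
```

```text
t 2.475 pos [0.421 0.264 0.306] rot [-179.976    0.01    94.328] w 0.08685055849848315 F [ 0.439 -0.554  0.067] q [-56.  -3.  20.  97.   1.  85. -32.]
shift units, current axes [-11.628   1.604   0.876] | in target axes [-11.63    1.589   0.874] | turn [-0.002  0.001 -0.007]
```

Request:
carry_out --plan '[{"fingers": -1, "dx": -1, "dy": 0.13, "dz": 0, "rx": 0, "ry": 0, "rz": 0}, {"fingers": -1, "dx": -1, "dy": 0.13, "dz": 0, "rx": 0, "ry": 0, "rz": 0}, {"fingers": -1, "dx": -1, "dy": 0.13, "dz": 0, "rx": 0, "ry": 0, "rz": 0}, {"fingers": -1, "dx": -1, "dy": 0.13, "dz": 0, "rx": 0, "ry": 0, "rz": 0}, {"fingers": -1, "dx": -1, "dy": 0.13, "dz": 0, "rx": 0, "ry": 0, "rz": 0}, {"fingers": -1, "dx": -1, "dy": 0.13, "dz": 0, "rx": 0, "ry": 0, "rz": 0}, {"fingers": -1, "dx": -1, "dy": 0.13, "dz": 0, "rx": 0, "ry": 0, "rz": 0}, {"fingers": -1, "dx": -1, "dy": 0.13, "dz": 0, "rx": 0, "ry": 0, "rz": 0}, {"fingers": -1, "dx": -1, "dy": 0.13, "dz": 0, "rx": 0, "ry": 0, "rz": 0}, {"fingers": -1, "dx": -1, "dy": 0.13, "dz": 0, "rx": 0, "ry": 0, "rz": 0}, {"fingers": -1, "dx": -1, "dy": 0.13, "dz": 0, "rx": 0, "ry": 0, "rz": 0}]'

```text
time_s: 3.85
tool_pos: [0.488, -0.0614, 0.3063]
tool_rot: [-180.0, -0.0, 94.3]
force: [-0.3, 0.2, -0.4]
grip_width: 0.0875
```

Request:
carry_out --plan '[{"fingers": -1, "dx": 0, "dy": 0, "dz": 0, "rx": 0, "ry": -0.9, "rz": 0}, {"fingers": -1, "dx": 0, "dy": 0, "dz": 0, "rx": 0, "ry": -0.9, "rz": 0}, {"fingers": -1, "dx": 0, "dy": 0, "dz": 0, "rx": 0, "ry": -0.9, "rz": 0}, {"fingers": -1, "dx": 0, "dy": 0, "dz": 0, "rx": 0, "ry": -0.9, "rz": 0}, {"fingers": -1, "dx": 0, "dy": 0, "dz": 0, "rx": 0, "ry": -0.9, "rz": 0}, {"fingers": -1, "dx": 0, "dy": 0, "dz": 0, "rx": 0, "ry": 0, "rz": 0}]'

```text
time_s: 4.6
tool_pos: [0.4875, -0.058, 0.3043]
tool_rot: [-179.6, 45.1, 95.0]
force: [-0.0, -0.5, -0.0]
grip_width: 0.0867
```

Run:
```python
from h import *
c=np.array([.4975,-.1692,.082]); t=Rt(-45).apply([0,0,1]); print(t)
go(c-t*.06,-45); go(c+t*.013,-45)
from cell import imaging; import cv2
cv2.imwrite("pics/s1.png",imaging.read_camera("scene")["color"][:,:,::-1])
```

```text
[ 0.05424855 -0.70502276 -0.70710678]
t 4.6 pos [ 0.488 -0.058  0.304] rot [-179.565   45.073   94.952] w 0.08669069098152009 F [-0.013 -0.518 -0.023] q [-50.   2.  24. 106.  41.  92. -27.]
shift units, current axes [2.614 0.07  5.868] | in target axes [2.607 0.048 5.872] | turn [-0.004  0.007  0.039]
t 4.6 pos [ 0.488 -0.058  0.304] rot [-179.565   45.073   94.952] w 0.08669069098152009 F [-0.013 -0.518 -0.023] q [-50.   2.  24. 106.  41.  92. -27.]
shift units, current axes [2.617 0.072 8.301] | in target axes [2.607 0.048 8.305] | turn [-0.004  0.007  0.039]
```

View pics/s1.png

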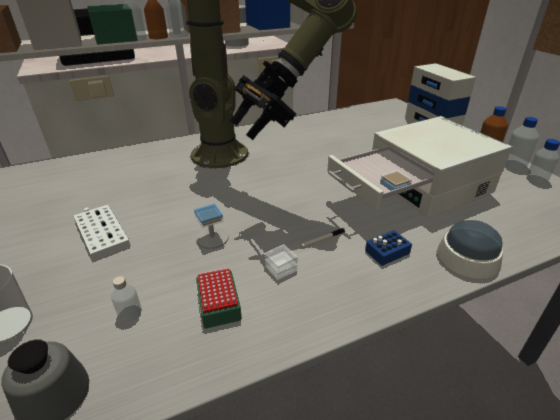

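The gripper is tilted 45° toward the stand (gripper near (265,105)), and the dish is still at (209,214). Moving to the pre-grasp pose.

Request:
carry_out --plan '[{"fingers": -1, "dx": 0.45, "dy": 0.01, "dz": 0.97, "rx": 0, "ry": 0, "rz": 0.04}, {"fingers": -1, "dx": 0.45, "dy": 0.01, "dz": 0.97, "rx": 0, "ry": 0, "rz": 0}, {"fingers": -1, "dx": 0.45, "dy": 0.01, "dz": 0.97, "rx": 0, "ry": 0, "rz": 0}, {"fingers": -1, "dx": 0.45, "dy": 0.01, "dz": 0.97, "rx": 0, "ry": 0, "rz": 0}, {"fingers": -1, "dx": 0.45, "dy": 0.01, "dz": 0.97, "rx": 0, "ry": 0, "rz": 0}, {"fingers": -1, "dx": 0.36, "dy": 0.0, "dz": 0.97, "rx": 0, "ry": 0, "rz": 0}, {"fingers": -1, "dx": 0, "dy": 0, "dz": 0, "rx": 0, "ry": 0, "rz": 0}, {"fingers": -1, "dx": 0, "dy": 0, "dz": 0, "rx": 0, "ry": 0, "rz": 0}]'

```text
time_s: 5.65
tool_pos: [0.4962, -0.1284, 0.1293]
tool_rot: [179.4, 44.9, 93.5]
force: [0.3, -0.9, -0.3]
grip_width: 0.0871
```

Run:
```python
from h import *
c=np.array([.4975,-.1692,.082]); t=Rt(-45).apply([0,0,1])
go(c+t*.013,-45)
from cell import imaging; import cv2
for n,x,y,w,h in (("scene",170,150,100,80),("top",300,180,100,80)):
    im=imaging.read_camera(n)["color"][y:y+h,x:x+w,::-1]
    cv2.imwrite(f"pics/{n}2.png",cv2.resize(im,None,fx=7,fy=7,interpolation=cv2.INTER_CUBIC))
```

```text
t 5.65 pos [ 0.496 -0.128  0.129] rot [179.363  44.906  93.512] w 0.087060226949805 F [ 0.345 -0.926 -0.284] q [-44.  12.  28. 118.  42.  69. -34.]
shift units, current axes [ 0.15  -0.064  2.51 ] | in target axes [ 0.155 -0.062  2.51 ] | turn [ 0.001 -0.009 -0.063]
```

View pics/scene2.png

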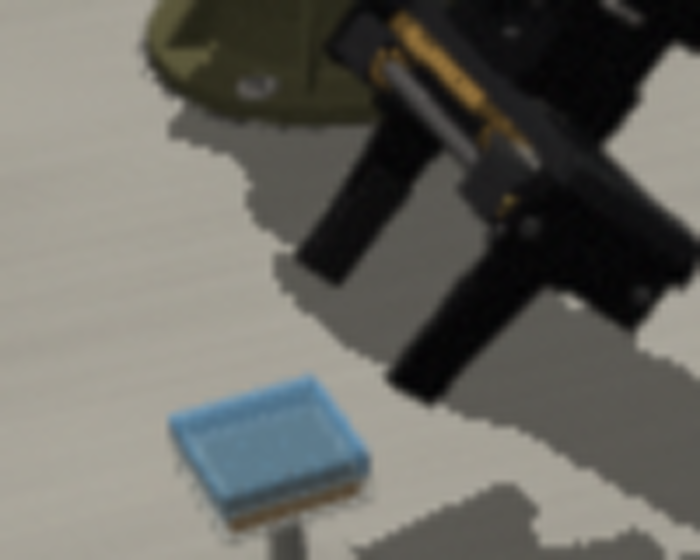

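View pics/top2.png

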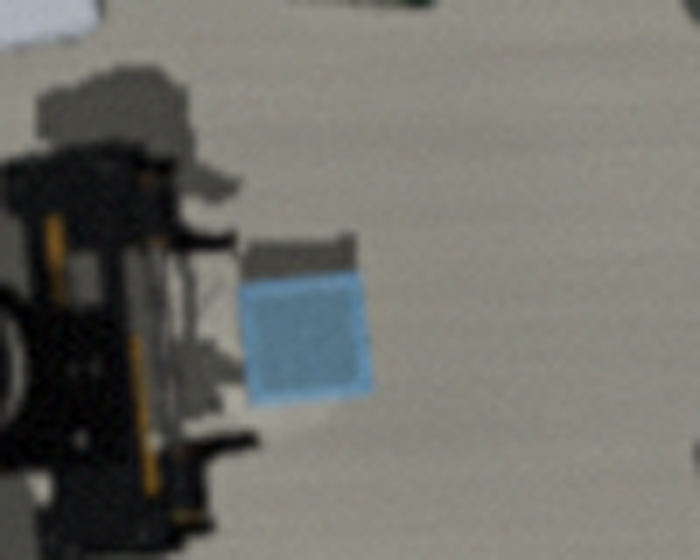

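The open fingers at rows 240 and 442 straddle the dish, whose sides are at rows 275–400. I'll approach and grip.

Request:
carry_out --force 20 --plan '[{"fingers": -1, "dx": 0.05, "dy": -0.02, "dz": 0.7, "rx": 0, "ry": 0, "rz": -0.06}, {"fingers": -1, "dx": 0.05, "dy": -0.02, "dz": 0.7, "rx": 0, "ry": 0, "rz": 0}, {"fingers": -1, "dx": 0.05, "dy": -0.02, "dz": 0.7, "rx": 0, "ry": 0, "rz": 0}, {"fingers": -1, "dx": 0, "dy": 0, "dz": 0.4, "rx": 0, "ry": 0, "rz": 0}, {"fingers": -1, "dx": 0, "dy": 0, "dz": 0, "rx": 0, "ry": 0, "rz": 0}, {"fingers": -1, "dx": 0, "dy": 0, "dz": 0, "rx": 0, "ry": 0, "rz": 0}]'

```text
time_s: 6.5
tool_pos: [0.498, -0.1773, 0.0721]
tool_rot: [-179.9, 45.0, 94.6]
force: [-0.4, 0.7, -0.3]
grip_width: 0.087
```

Run:
```python
from h import *
c=np.array([.4975,-.1692,.082]); t=Rt(-45).apply([0,0,1])
go(c+t*.013,-45)
from cell import imaging; import cv2
for n,x,y,w,h in (("scene",170,150,100,80),("top",300,180,100,80)):
    im=imaging.read_camera(n)["color"][y:y+h,x:x+w,::-1]
    cv2.imwrite(f"pics/{n}3.png",cv2.resize(im,None,fx=7,fy=7,interpolation=cv2.INTER_CUBIC))
```

```text
t 6.5 pos [ 0.498 -0.177  0.072] rot [-179.905   44.969   94.593] w 0.08698404565689653 F [-0.409  0.732 -0.312] q [-40.  17.  30. 121.  44.  59. -35.]
shift units, current axes [-0.043  0.003  0.009] | in target axes [-0.043  0.003  0.009] | turn [ 0.004 -0.003  0.014]
```

View pics/scene3.png

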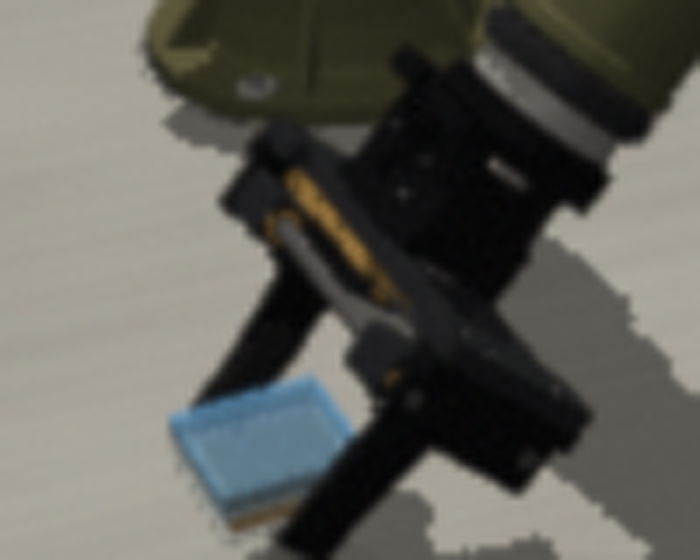

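View pics/top3.png

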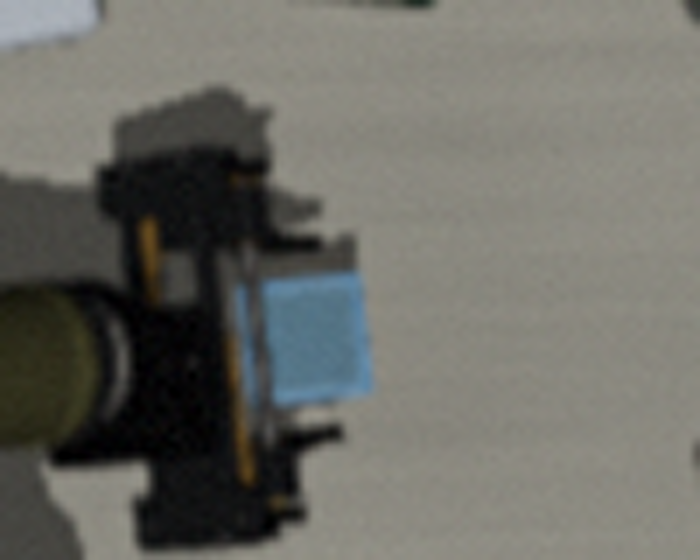

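The fingers straddle the dish sides centrally. Closing now.

Request:
carry_out --force 15 --plan '[{"fingers": -0.2, "dx": 0, "dy": 0, "dz": 0, "rx": 0, "ry": 0, "rz": 0}, {"fingers": 0, "dx": 0, "dy": 0, "dz": 0, "rx": 0, "ry": 0, "rz": 0}, {"fingers": 0.4, "dx": 0, "dy": 0, "dz": 0, "rx": 0, "ry": 0, "rz": 0}, {"fingers": 1, "dx": 0, "dy": 0, "dz": 0, "rx": 0, "ry": 0, "rz": 0}, {"fingers": 1, "dx": 0, "dy": 0, "dz": 0, "rx": 0, "ry": 0, "rz": 0}, {"fingers": 1, "dx": 0, "dy": 0, "dz": 0, "rx": 0, "ry": 0, "rz": 0}]'

```text
time_s: 7.35
tool_pos: [0.4973, -0.178, 0.0715]
tool_rot: [-179.8, 45.0, 94.6]
force: [-0.8, -0.0, -0.4]
grip_width: 0.0599
```

Request:
carry_out --force 25 --plan '[{"fingers": 1, "dx": 0, "dy": 0, "dz": 0, "rx": 0, "ry": 0, "rz": 0}, {"fingers": 1, "dx": -0.1, "dy": 0, "dz": -0.1, "rx": 0, "ry": 0, "rz": 0}, {"fingers": 1, "dx": -0.3, "dy": 0, "dz": -0.3, "rx": 0, "ry": 0, "rz": 0}, {"fingers": 1, "dx": -0.5, "dy": 0, "dz": -0.5, "rx": 0, "ry": 0, "rz": 0}, {"fingers": 1, "dx": -0.3, "dy": 0, "dz": -0.3, "rx": 0, "ry": 0, "rz": 0}]'

```text
time_s: 7.98
tool_pos: [0.4978, -0.178, 0.1238]
tool_rot: [-179.9, 45.0, 94.5]
force: [0.2, 0.0, -1.0]
grip_width: 0.0597
```

Run:
```python
from h import *
go([.49,-.02,.2],-45)
from cell import imaging; import cv2
for n,x,y,w,h in (("scene",170,130,110,90),("top",300,180,100,80)):
    im=imaging.read_camera(n)["color"][y:y+h,x:x+w,::-1]
    cv2.imwrite(f"pics/{n}4.png",cv2.resize(im,None,fx=6,fy=6,interpolation=cv2.INTER_CUBIC))
```

```text
t 7.975 pos [ 0.498 -0.178  0.124] rot [-179.935   44.961   94.506] w 0.0597443491392505 F [ 0.235  0.018 -1.028] q [-41.  11.  30. 120.  44.  65. -31.]
shift units, current axes [ 1.936  0.149 -5.521] | in target axes [ 1.933  0.146 -5.523] | turn [ 0.001 -0.004  0.007]
```

View pics/scene4.png

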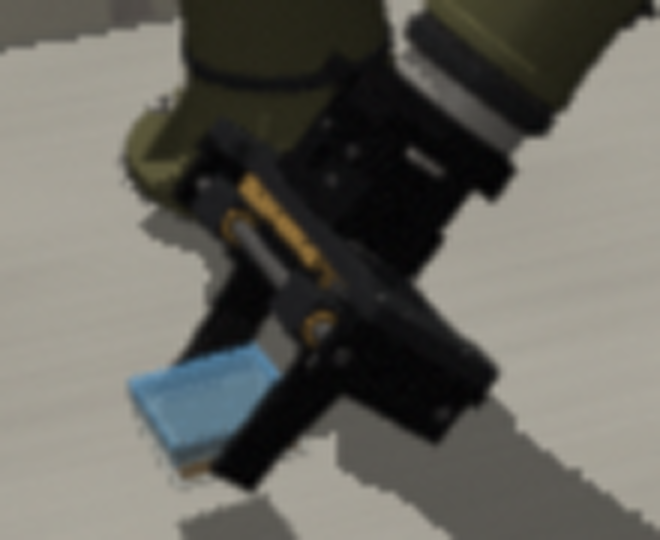

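The dish is lifted, closed and level, at a grip width of 59.7 mm. I'll carry it over the clear bench and make the first quarter turn.

Request:
carry_out --plan '[{"fingers": 1, "dx": 0.2, "dy": 0, "dz": -0.5, "rx": 0, "ry": 0, "rz": 0}, {"fingers": 1, "dx": 0.35, "dy": 0.03, "dz": -1, "rx": 0, "ry": 0, "rz": 0}, {"fingers": 1, "dx": 0.35, "dy": 0.03, "dz": -1, "rx": 0, "ry": 0, "rz": 0}, {"fingers": 1, "dx": 0.35, "dy": 0.03, "dz": -1, "rx": 0, "ry": 0, "rz": 0}, {"fingers": 1, "dx": 0.35, "dy": 0.03, "dz": -1, "rx": 0, "ry": 0, "rz": 0}, {"fingers": 1, "dx": 0.35, "dy": 0.03, "dz": -0.7, "rx": 0, "ry": 0, "rz": 0}, {"fingers": 1, "dx": 0, "dy": 0, "dz": -0.3, "rx": 0, "ry": 0, "rz": 0}]'

```text
time_s: 8.95
tool_pos: [0.4897, -0.0181, 0.1976]
tool_rot: [-179.7, 45.0, 94.8]
force: [0.9, -0.0, -1.3]
grip_width: 0.0596
```

Request:
carry_out --plan '[{"fingers": 1, "dx": 0, "dy": 0, "dz": 0, "rx": 0, "ry": 0.4, "rz": 0}, {"fingers": 1, "dx": 0, "dy": 0, "dz": 0, "rx": 0, "ry": 0.8, "rz": 0}, {"fingers": 1, "dx": 0, "dy": 0, "dz": 0, "rx": 0, "ry": 0.8, "rz": 0}, {"fingers": 1, "dx": 0, "dy": 0, "dz": 0, "rx": 0, "ry": 0.8, "rz": 0}, {"fingers": 1, "dx": 0, "dy": 0, "dz": 0, "rx": 0, "ry": 0.8, "rz": 0}, {"fingers": 1, "dx": 0, "dy": 0, "dz": 0, "rx": 0, "ry": 0.8, "rz": 0}, {"fingers": 1, "dx": 0, "dy": 0, "dz": 0, "rx": 0, "ry": 0.8, "rz": 0}, {"fingers": 1, "dx": 0, "dy": 0, "dz": 0, "rx": 0, "ry": 0.8, "rz": 0}, {"fingers": 1, "dx": 0, "dy": 0, "dz": 0, "rx": 0, "ry": 0.8, "rz": 0}, {"fingers": 1, "dx": 0, "dy": 0, "dz": 0, "rx": 0, "ry": 0.8, "rz": 0}, {"fingers": 1, "dx": 0, "dy": 0, "dz": 0, "rx": 0, "ry": 0.8, "rz": 0}, {"fingers": 1, "dx": 0, "dy": 0, "dz": 0, "rx": 0, "ry": 0.6, "rz": 0}]'

```text
time_s: 10.45
tool_pos: [0.489, -0.0218, 0.197]
tool_rot: [-179.7, -45.2, 94.1]
force: [-0.0, 0.7, -1.2]
grip_width: 0.0601
```

Run:
```python
from h import *
t=Rt(45).apply([0,0,1]); 
go(np.array([.49,-.03,.032])+t*.013,45)
from cell import imaging; import cv2
im=imaging.read_camera("scene")["color"][80:260,150:330,::-1]
cv2.imwrite(f"pics/s5.png",cv2.resize(im,None,fx=3.3,fy=3.3,interpolation=cv2.INTER_CUBIC))
```

```text
t 10.45 pos [ 0.489 -0.022  0.197] rot [-179.659  -45.156   94.08 ] w 0.06009905250966049 F [-0.015  0.716 -1.191] q [-12.  21.  46. 103. -47.  97.  50.]
shift units, current axes [-4.095  0.036  4.117] | in target axes [-4.084  0.012  4.128] | turn [-0.011 -0.016 -0.023]
```

View pics/s5.png

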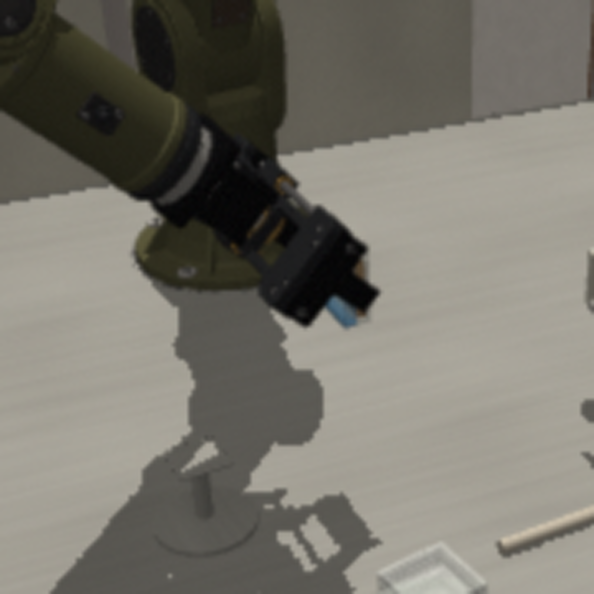

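The dish hangs upright on its side with the blue lid toward -y. Lowering it to just above the bench.

Request:
carry_out --plan '[{"fingers": 1, "dx": -0.4, "dy": 0, "dz": 0.4, "rx": -0.01, "ry": -0.01, "rz": -0.02}, {"fingers": 1, "dx": -0.7, "dy": 0, "dz": 0.7, "rx": 0, "ry": 0, "rz": 0}, {"fingers": 1, "dx": -0.7, "dy": 0, "dz": 0.7, "rx": 0, "ry": 0, "rz": 0}, {"fingers": 1, "dx": -0.7, "dy": 0, "dz": 0.7, "rx": 0, "ry": 0, "rz": 0}, {"fingers": 1, "dx": -0.7, "dy": 0, "dz": 0.7, "rx": 0, "ry": 0, "rz": 0}, {"fingers": 1, "dx": -0.5, "dy": 0, "dz": 0.5, "rx": 0, "ry": 0, "rz": 0}, {"fingers": 1, "dx": -0.3, "dy": 0, "dz": 0.3, "rx": 0, "ry": 0, "rz": 0}, {"fingers": 1, "dx": 0, "dy": 0, "dz": 0, "rx": 0, "ry": 0, "rz": 0}, {"fingers": 1, "dx": 0, "dy": 0, "dz": 0, "rx": 0, "ry": 0, "rz": 0}]'

```text
time_s: 11.62
tool_pos: [0.4904, -0.0205, 0.0288]
tool_rot: [179.8, -44.9, 94.7]
force: [0.8, 0.2, -0.7]
grip_width: 0.0598
```

Run:
```python
from h import *
t=Rt(45).apply([0,0,1]); 
go(np.array([.49,-.03,.030])+t*.013,45)
from cell import imaging; import cv2
im=imaging.read_camera("scene")["color"][150:250,190:290,::-1]
cv2.imwrite(f"pics/s6.png",cv2.resize(im,None,fx=6,fy=6,interpolation=cv2.INTER_CUBIC))
```

```text
t 11.625 pos [ 0.49  -0.021  0.029] rot [179.79  -44.881  94.693] w 0.05975497014146426 F [ 0.843  0.224 -0.731] q [ -7.  35.  41. 108. -55.  87.  65.]
shift units, current axes [-0.192 -0.038  0.183] | in target axes [-0.193 -0.037  0.183] | turn [0.    0.012 0.021]
```

View pics/s6.png

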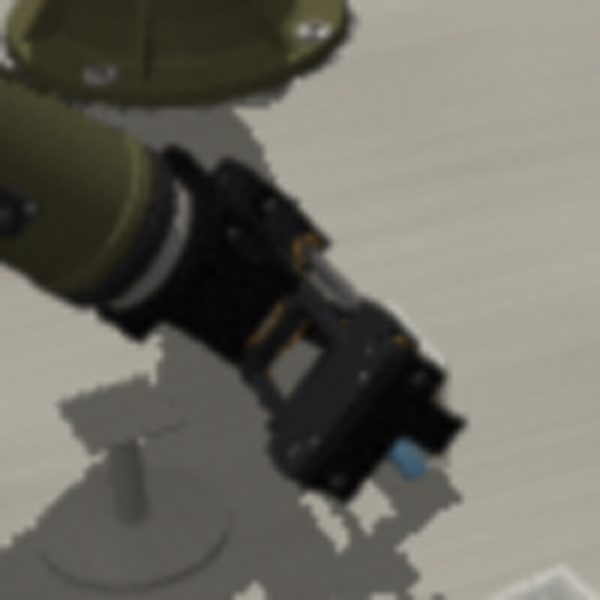

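Request:
carry_out --plan '[{"fingers": 1, "dx": -0.06, "dy": 0, "dz": 0.06, "rx": 0, "ry": 0.01, "rz": 0.02}, {"fingers": 1, "dx": -0.06, "dy": 0, "dz": 0.06, "rx": 0, "ry": 0, "rz": 0}, {"fingers": 1, "dx": -0.03, "dy": 0, "dz": 0.03, "rx": 0, "ry": 0, "rz": 0}, {"fingers": 1, "dx": -0.02, "dy": 0, "dz": 0.02, "rx": 0, "ry": 0, "rz": 0}, {"fingers": 1, "dx": 0, "dy": 0, "dz": 0, "rx": 0, "ry": 0, "rz": 0}, {"fingers": 1, "dx": 0, "dy": 0, "dz": 0, "rx": 0, "ry": 0, "rz": 0}]'

```text
time_s: 12.42
tool_pos: [0.4898, -0.0203, 0.0215]
tool_rot: [-179.9, -45.1, 94.4]
force: [-1.7, -1.4, 6.2]
grip_width: 0.0599
```

Request:
carry_out --plan '[{"fingers": 1, "dx": -0.02, "dy": 0, "dz": 0.02, "rx": 0, "ry": 0, "rz": 0}, {"fingers": 1, "dx": 0, "dy": 0, "dz": 0, "rx": 0, "ry": 0, "rz": 0}, {"fingers": 1, "dx": 0, "dy": 0, "dz": 0, "rx": 0, "ry": 0, "rz": 0}]'

```text
time_s: 12.8
tool_pos: [0.4898, -0.0203, 0.0215]
tool_rot: [-180.0, -45.1, 94.4]
force: [-3.5, -2.3, 9.4]
grip_width: 0.0595
```

Contact was found at the expected height, with the dish centre 30 mm up. I'll ease off the push and let go.

Request:
carry_out --plan '[{"fingers": 1, "dx": 0.04, "dy": 0, "dz": -0.04, "rx": 0, "ry": 0, "rz": 0}, {"fingers": 1, "dx": 0, "dy": 0, "dz": 0, "rx": 0, "ry": 0, "rz": 0}]'

```text
time_s: 13.05
tool_pos: [0.4901, -0.0204, 0.0215]
tool_rot: [-179.9, -45.0, 94.3]
force: [-0.1, -0.8, 1.9]
grip_width: 0.0601
```

Request:
carry_out --plan '[{"fingers": -0.35, "dx": 0, "dy": 0, "dz": 0, "rx": 0, "ry": 0, "rz": 0}, {"fingers": -0.5, "dx": 0, "dy": 0, "dz": 0, "rx": 0, "ry": 0, "rz": 0}, {"fingers": -1, "dx": 0, "dy": 0, "dz": 0, "rx": 0, "ry": 0, "rz": 0}, {"fingers": -1, "dx": 0, "dy": 0, "dz": 0, "rx": 0, "ry": 0, "rz": 0}, {"fingers": -1, "dx": 0, "dy": 0, "dz": 0, "rx": 0, "ry": 0, "rz": 0}]'

```text
time_s: 13.68
tool_pos: [0.4898, -0.0203, 0.0216]
tool_rot: [-179.9, -45.0, 94.3]
force: [0.0, -0.3, 0.0]
grip_width: 0.084
```

Run:
```python
from h import *
go(np.array([.49,-.03,.030]),45)
from cell import imaging; import cv2
im=imaging.read_camera("scene")["color"][150:250,190:290,::-1]
cv2.imwrite(f"pics/s7.png",cv2.resize(im,None,fx=6,fy=6,interpolation=cv2.INTER_CUBIC))
```

```text
t 13.675 pos [ 0.49  -0.02   0.022] rot [-179.895  -45.004   94.328] w 0.0840116937096352 F [ 0.02  -0.263  0.045] q [ -7.  36.  41. 109. -56.  87.  65.]
shift units, current axes [-0.03  -0.019 -0.427] | in target axes [-0.03  -0.019 -0.427] | turn [-0.005 -0.    -0.005]
```

View pics/s7.png

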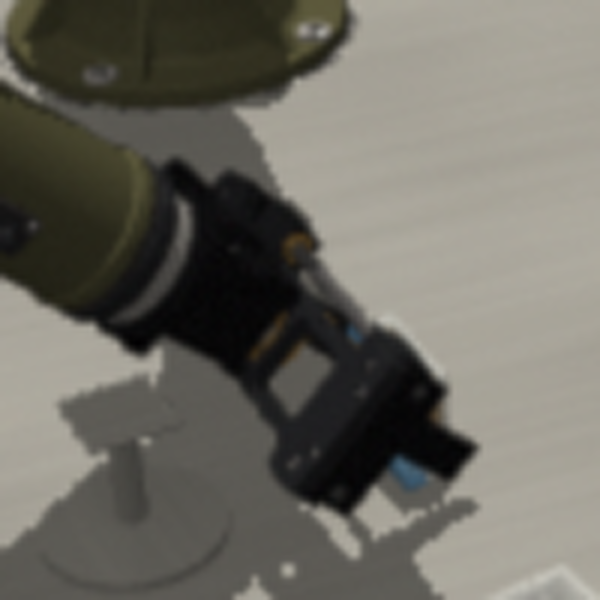

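The dish stands by itself and the force reads zero. I'll back out along the tool axis and look.

Request:
carry_out --plan '[{"fingers": -1, "dx": 0, "dy": 0, "dz": -0.4, "rx": 0, "ry": 0, "rz": 0}, {"fingers": -1, "dx": 0, "dy": 0, "dz": -0.8, "rx": 0, "ry": 0, "rz": 0}, {"fingers": -1, "dx": 0, "dy": 0, "dz": -1, "rx": 0, "ry": 0, "rz": 0}, {"fingers": -1, "dx": 0, "dy": 0, "dz": -1, "rx": 0, "ry": 0, "rz": 0}, {"fingers": -1, "dx": 0, "dy": 0, "dz": -1, "rx": 0, "ry": 0, "rz": 0}, {"fingers": -1, "dx": 1, "dy": 0, "dz": -1, "rx": 0, "ry": 0, "rz": 0}, {"fingers": -1, "dx": 1, "dy": 0, "dz": 0, "rx": 0, "ry": 0, "rz": 0}]'

```text
time_s: 14.6
tool_pos: [0.4958, -0.092, 0.1774]
tool_rot: [179.9, -44.8, 94.2]
force: [-0.1, -0.3, -0.3]
grip_width: 0.0872
```

Request:
carry_out --plan '[{"fingers": -1, "dx": 0, "dy": 0, "dz": 0, "rx": 0, "ry": -1, "rz": 0}, {"fingers": -1, "dx": 0, "dy": 0, "dz": 0, "rx": 0, "ry": -1, "rz": 0}, {"fingers": -1, "dx": 0, "dy": 0, "dz": 0, "rx": 0, "ry": -1, "rz": 0}, {"fingers": -1, "dx": 0, "dy": 0, "dz": 0, "rx": 0, "ry": -1, "rz": 0}, {"fingers": -1, "dx": 0, "dy": 0, "dz": 0, "rx": 0, "ry": -1, "rz": 0}, {"fingers": -1, "dx": 0, "dy": 0, "dz": 0, "rx": 0, "ry": -1, "rz": 0}, {"fingers": -1, "dx": 0, "dy": 0, "dz": 0, "rx": 0, "ry": -1, "rz": 0}, {"fingers": -1, "dx": 0, "dy": 0, "dz": 0, "rx": 0, "ry": -1, "rz": 0}, {"fingers": -1, "dx": 0, "dy": 0, "dz": 0, "rx": 0, "ry": -1, "rz": 0}, {"fingers": -1, "dx": 0, "dy": 0, "dz": 0, "rx": 0, "ry": 0, "rz": 0}]'

```text
time_s: 15.85
tool_pos: [0.4951, -0.0866, 0.1737]
tool_rot: [-179.7, 45.1, 94.8]
force: [0.6, 0.5, 0.3]
grip_width: 0.0872
```

Run:
```python
from h import *
t=Rt(-45).apply([0,0,1]); 
go(np.array([.49,-.0295,.030])-t*.06,-45)
print(proj("scene",[.49,-.0295,.03]),proj("top",[.49,-.0295,.06]))
from cell import imaging; import cv2
for n,x,y,w,h in (("scene",180,130,120,100),("top",240,180,110,90)):
    im=imaging.read_camera(n)["color"][y:y+h,x:x+w,::-1]
    cv2.imwrite(f"pics/{n}8.png",cv2.resize(im,None,fx=6,fy=6,interpolation=cv2.INTER_CUBIC))
```

```text
t 15.85 pos [ 0.495 -0.087  0.174] rot [-179.654   45.082   94.815] w 0.08720705956058339 F [0.556 0.462 0.306] q [-58.  10.  39. 115.  38.  75. -31.]
shift units, current axes [4.737 0.002 0.03 ] | in target axes [ 4.737 -0.022  0.036] | turn [-0.005  0.008  0.029]
[256.959 216.87 ] [302.737 231.224]
```

View pics/scene8.png

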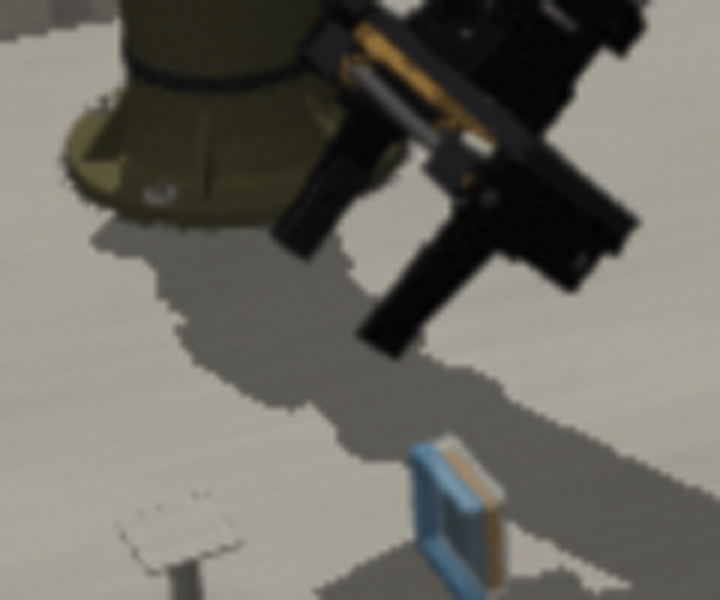

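View pics/top8.png

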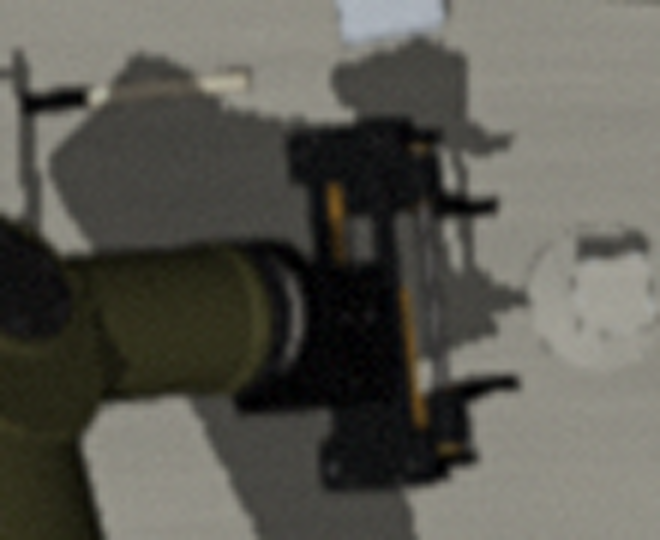

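The dish stands closed on its side at scene pixel (256,217), matching the predicted (257,217). Moving to the second pre-grasp, then the grasp.

Request:
carry_out --plan '[{"fingers": -1, "dx": 0.9, "dy": 0, "dz": 0, "rx": 0, "ry": 0, "rz": 0.03}, {"fingers": -1, "dx": 0.9, "dy": 0, "dz": 0, "rx": 0, "ry": 0, "rz": 0}, {"fingers": -1, "dx": 0.9, "dy": 0, "dz": 0, "rx": 0, "ry": 0, "rz": 0}, {"fingers": -1, "dx": 0.9, "dy": 0, "dz": 0, "rx": 0, "ry": 0, "rz": 0}, {"fingers": -1, "dx": 0.75, "dy": 0, "dz": 0, "rx": 0, "ry": 0, "rz": 0}, {"fingers": -1, "dx": 0.38, "dy": -0.02, "dz": 0.03, "rx": 0, "ry": 0, "rz": 0}, {"fingers": -1, "dx": 0, "dy": 0, "dz": 0, "rx": 0, "ry": 0, "rz": 0}, {"fingers": -1, "dx": 0, "dy": 0, "dz": 0, "rx": 0, "ry": 0, "rz": 0}]'

```text
time_s: 16.95
tool_pos: [0.4879, 0.0102, 0.0744]
tool_rot: [179.7, 45.0, 93.8]
force: [-0.9, -0.1, -0.6]
grip_width: 0.0869
```

Run:
```python
from h import *
t=Rt(-45).apply([0,0,1]); 
go(np.array([.49,-.0295,.030])+t*.004,-45)
from cell import imaging; import cv2
for n,x,y,w,h in (("scene",220,150,90,90),("top",250,190,90,80)):
    im=imaging.read_camera(n)["color"][y:y+h,x:x+w,::-1]
    cv2.imwrite(f"pics/{n}9.png",cv2.resize(im,None,fx=6,fy=6,interpolation=cv2.INTER_CUBIC))
```

```text
t 16.95 pos [0.488 0.01  0.074] rot [179.687  44.955  93.838] w 0.08689848976807042 F [-0.948 -0.095 -0.625] q [-61.  24.  33. 113.  30.  70. -41.]
shift units, current axes [ 0.108 -0.03   2.118] | in target axes [ 0.11  -0.033  2.118] | turn [-0.008 -0.004 -0.04 ]
```

View pics/scene9.png

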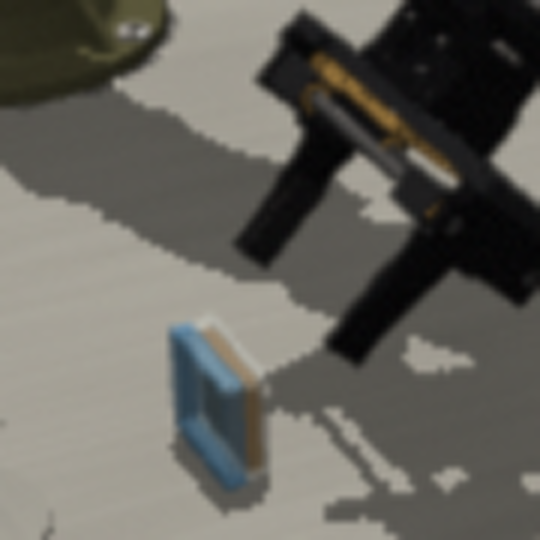

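View pics/top9.png

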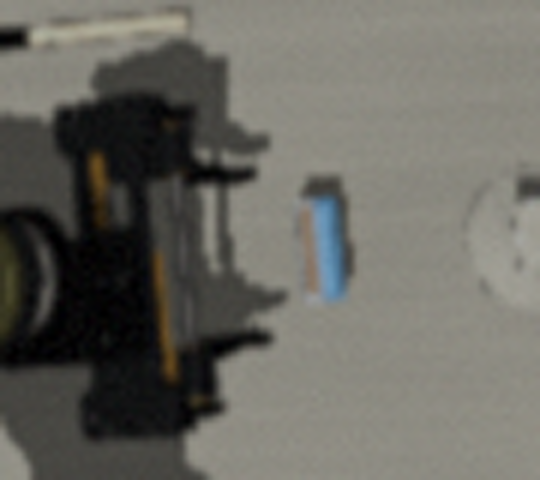

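Run:
```python
from h import *
import cv2
Rz=R.from_euler('z',4.4,degrees=True)
for n,x,y in (("scene",220,150),("top",250,190)):
    im=cv2.imread(f"pics/{n}9.png")
    for a in(-1,1):
      for b in (-1,1):
        for z in (0,.06):
          p=Rz.apply([a*.03,b*.012,0])+[.49,-.0295,z]
          u=(proj(n,p)-[x,y]+.5)*6-.5
          cv2.circle(im,tuple(int(round(v)) for v in u),3,(0,0,255) if z else (0,255,0),-1)
    cv2.imwrite(f"pics/{n}9b.png",im[120:540,60:400] if n=="scene" else im[100:360,200:420])
a=cv2.imread("pics/scene9b.png");b=cv2.imread("pics/top9b.png")
c=np.zeros((420,560,3),np.uint8);c[:420,:340]=a;c[:260,340:]=b;cv2.imwrite("pics/ov9.png",c)
```

```text
(no output)
```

View pics/ov9.png

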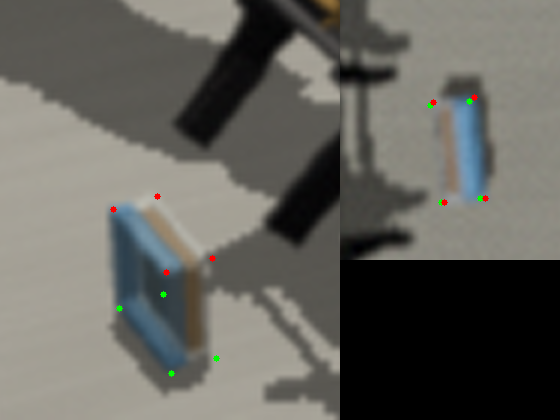

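The overlay agrees with the dish edges to within about 2 mm in both views. Approaching and gripping.

Request:
carry_out --force 15 --plan '[{"fingers": -1, "dx": 0.05, "dy": -0.01, "dz": 0.6, "rx": 0, "ry": 0, "rz": -0.04}, {"fingers": -1, "dx": 0.05, "dy": -0.01, "dz": 0.6, "rx": 0, "ry": 0, "rz": 0}, {"fingers": -1, "dx": 0, "dy": -0.01, "dz": 0.6, "rx": 0, "ry": 0, "rz": 0}, {"fingers": -1, "dx": 0, "dy": 0, "dz": 0.32, "rx": 0, "ry": 0, "rz": 0}, {"fingers": -1, "dx": 0, "dy": 0, "dz": 0, "rx": 0, "ry": 0, "rz": 0}, {"fingers": -1, "dx": 0, "dy": 0, "dz": 0, "rx": 0, "ry": 0, "rz": 0}]'

```text
time_s: 17.8
tool_pos: [0.4903, -0.0308, 0.0267]
tool_rot: [-179.9, 45.0, 94.6]
force: [-0.9, 0.5, 0.3]
grip_width: 0.0867
```

Run:
```python
from h import *
t=Rt(-45).apply([0,0,1]); 
go(np.array([.49,-.0295,.030])+t*.004,-45)
from cell import imaging; import cv2
for n,x,y,w,h in (("scene",220,150,90,90),):
    im=imaging.read_camera(n)["color"][y:y+h,x:x+w,::-1]
    cv2.imwrite(f"pics/{n}10.png",cv2.resize(im,None,fx=6,fy=6,interpolation=cv2.INTER_CUBIC))
```

```text
t 17.8 pos [ 0.49  -0.031  0.027] rot [-179.868   44.961   94.595] w 0.08667604958051842 F [-0.893  0.525  0.325] q [-58.  27.  34. 117.  31.  62. -41.]
shift units, current axes [-0.047 -0.006  0.023] | in target axes [-0.047 -0.006  0.023] | turn [ 0.001 -0.004  0.014]
```

View pics/scene10.png

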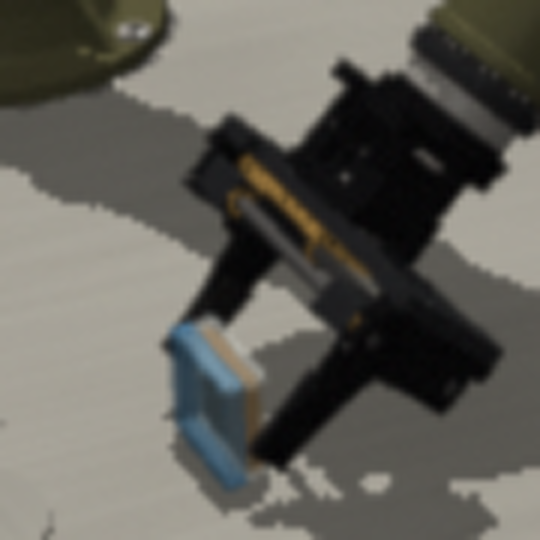

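Run:
```python
from h import *
import cv2
from cell import sensors
o=sensors.get_obs(); r=R.from_euler('xyz',o['tool_rot'],degrees=True); p=o['tool_pos']
im=cv2.imread("pics/scene10.png")
def dot(P,c):
    u=(proj("scene",P)-[220,150]+.5)*6-.5; cv2.circle(im,tuple(int(round(v)) for v in u),3,c,-1)
for yy in(.0435,.0585):
  for xx in(-.0095,.0095):
    for zz in (0,-.038): dot(p+r.apply([xx,yy,zz]),(0,0,255) if yy<.05 else (0,255,255))
Rz=R.from_euler('z',4.4,degrees=True)
for b in (-1,0,1):
  for z in (0,.06): dot(Rz.apply([.03,b*.012,0])+[.49,-.0295,z],(0,255,0))
cv2.imwrite("pics/ov10.png",cv2.resize(im[280:520,140:420],None,fx=2.2,fy=2.2))
```

```text
(no output)
```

View pics/ov10.png

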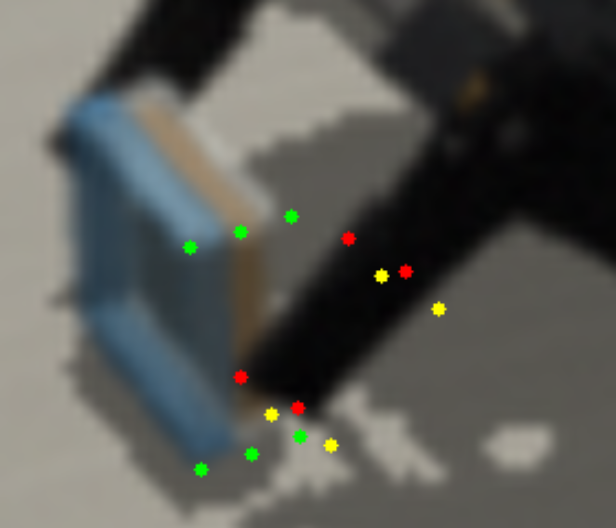

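The geometry is consistent, and the finger pads overlap the lid by roughly 7–9 mm past the seam. I'll go 1.5 mm deeper, then grip.

Request:
carry_out --force 15 --plan '[{"fingers": -0.2, "dx": -0.03, "dy": 0, "dz": 0.06, "rx": 0, "ry": 0, "rz": 0}, {"fingers": 0, "dx": 0, "dy": 0, "dz": 0, "rx": 0, "ry": 0, "rz": 0}, {"fingers": 0.4, "dx": 0, "dy": 0, "dz": 0, "rx": 0, "ry": 0, "rz": 0}, {"fingers": 1, "dx": 0, "dy": 0, "dz": 0, "rx": 0, "ry": 0, "rz": 0}, {"fingers": 1, "dx": 0, "dy": 0, "dz": 0, "rx": 0, "ry": 0, "rz": 0}, {"fingers": 1, "dx": 0, "dy": 0, "dz": 0, "rx": 0, "ry": 0, "rz": 0}]'

```text
time_s: 18.6
tool_pos: [0.4901, -0.0332, 0.0257]
tool_rot: [-179.8, 45.0, 94.6]
force: [0.7, 1.2, 1.1]
grip_width: 0.0601
```

Request:
carry_out --force 30 --plan '[{"fingers": 1, "dx": 0, "dy": 0, "dz": 0, "rx": 0, "ry": 0, "rz": 0}, {"fingers": 1, "dx": -0.1, "dy": 0, "dz": -0.1, "rx": 0, "ry": 0, "rz": 0}, {"fingers": 1, "dx": -0.3, "dy": 0, "dz": -0.3, "rx": 0, "ry": 0, "rz": 0}, {"fingers": 1, "dx": -0.6, "dy": 0, "dz": -0.6, "rx": 0, "ry": 0, "rz": 0}, {"fingers": 1, "dx": -0.4, "dy": 0, "dz": -0.4, "rx": 0, "ry": 0, "rz": 0}]'

```text
time_s: 19.23
tool_pos: [0.4904, -0.0333, 0.0866]
tool_rot: [-179.9, 44.9, 94.5]
force: [0.4, 0.5, -0.7]
grip_width: 0.06
```

Run:
```python
from h import *
go([.49,-.02,.25],-45)
from cell import imaging; import cv2
im=imaging.read_camera("scene")["color"][130:220,220:310,::-1]
cv2.imwrite(f"pics/s11.png",cv2.resize(im,None,fx=6,fy=6,interpolation=cv2.INTER_CUBIC))
```

```text
t 19.225 pos [ 0.49  -0.033  0.087] rot [-179.899   44.948   94.521] w 0.059988882896597845 F [ 0.447  0.469 -0.69 ] q [-60.  21.  35. 116.  32.  68. -38.]
shift units, current axes [-3.535  0.013 -4.169] | in target axes [-3.539  0.019 -4.166] | turn [-0.002 -0.005  0.009]
```

View pics/s11.png

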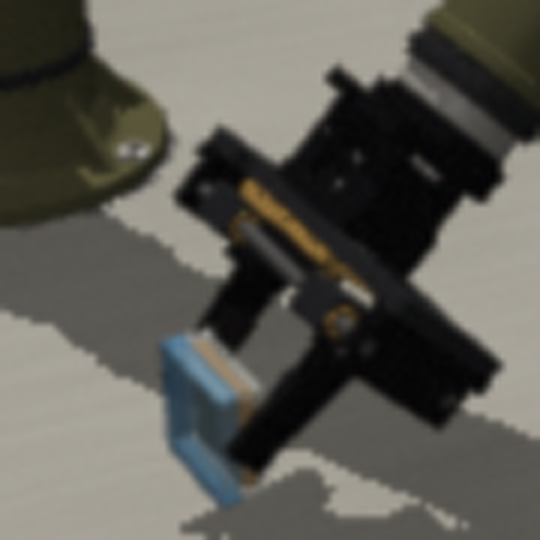

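The dish is lifted and closed. I'll raise it clear and make the second quarter turn.

Request:
carry_out --plan '[{"fingers": 1, "dx": -0.4, "dy": 0, "dz": -0.4, "rx": 0, "ry": 0, "rz": 0}, {"fingers": 1, "dx": -0.8, "dy": 0, "dz": -0.9, "rx": 0, "ry": 0, "rz": 0}, {"fingers": 1, "dx": -0.8, "dy": 0, "dz": -0.9, "rx": 0, "ry": 0, "rz": 0}, {"fingers": 1, "dx": -0.8, "dy": 0, "dz": -0.9, "rx": 0, "ry": 0, "rz": 0}, {"fingers": 1, "dx": -0.6, "dy": 0, "dz": -0.7, "rx": 0, "ry": 0, "rz": 0}, {"fingers": 1, "dx": -0.2, "dy": 0, "dz": -0.3, "rx": 0, "ry": 0, "rz": 0}]'

```text
time_s: 20.02
tool_pos: [0.4899, -0.0226, 0.2497]
tool_rot: [-179.9, 44.9, 94.5]
force: [-0.3, 0.8, -1.0]
grip_width: 0.0597
```

Request:
carry_out --plan '[{"fingers": 1, "dx": 0, "dy": 0, "dz": 0, "rx": 0, "ry": 0.4, "rz": 0}, {"fingers": 1, "dx": 0, "dy": 0, "dz": 0, "rx": 0, "ry": 0.8, "rz": 0}, {"fingers": 1, "dx": 0, "dy": 0, "dz": 0, "rx": 0, "ry": 0.8, "rz": 0}, {"fingers": 1, "dx": 0, "dy": 0, "dz": 0, "rx": 0, "ry": 0.8, "rz": 0}, {"fingers": 1, "dx": 0, "dy": 0, "dz": 0, "rx": 0, "ry": 0.8, "rz": 0}, {"fingers": 1, "dx": 0, "dy": 0, "dz": 0, "rx": 0, "ry": 0.8, "rz": 0}, {"fingers": 1, "dx": 0, "dy": 0, "dz": 0, "rx": 0, "ry": 0.8, "rz": 0}, {"fingers": 1, "dx": 0, "dy": 0, "dz": 0, "rx": 0, "ry": 0.8, "rz": 0}, {"fingers": 1, "dx": 0, "dy": 0, "dz": 0, "rx": 0, "ry": 0.8, "rz": 0}, {"fingers": 1, "dx": 0, "dy": 0, "dz": 0, "rx": 0, "ry": 0.8, "rz": 0}, {"fingers": 1, "dx": 0, "dy": 0, "dz": 0, "rx": 0, "ry": 0.8, "rz": 0}, {"fingers": 1, "dx": 0, "dy": 0, "dz": 0, "rx": 0, "ry": 0.6, "rz": 0}]'

```text
time_s: 21.52
tool_pos: [0.4897, -0.0245, 0.2475]
tool_rot: [-179.8, -45.2, 94.1]
force: [0.8, 0.2, -1.4]
grip_width: 0.0595
```

Run:
```python
from h import *
go([.524,.349,.235],45,94.2)
from cell import imaging; import cv2
im=imaging.read_camera("scene")["color"][50:230,190:430,::-1]
cv2.imwrite(f"pics/s12.png",cv2.resize(im,None,fx=3.3,fy=3.3,interpolation=cv2.INTER_CUBIC))
```

```text
t 21.525 pos [ 0.49  -0.025  0.247] rot [-179.829  -45.172   94.117] w 0.05946832412790383 F [ 0.79   0.151 -1.375] q [-23.  22.  62. 101. -50. 105.  50.]
shift units, current axes [8.402 2.061 9.037] | in target axes [8.427 2.052 9.016] | turn [-0.011 -0.017 -0.006]
```

View pics/s12.png

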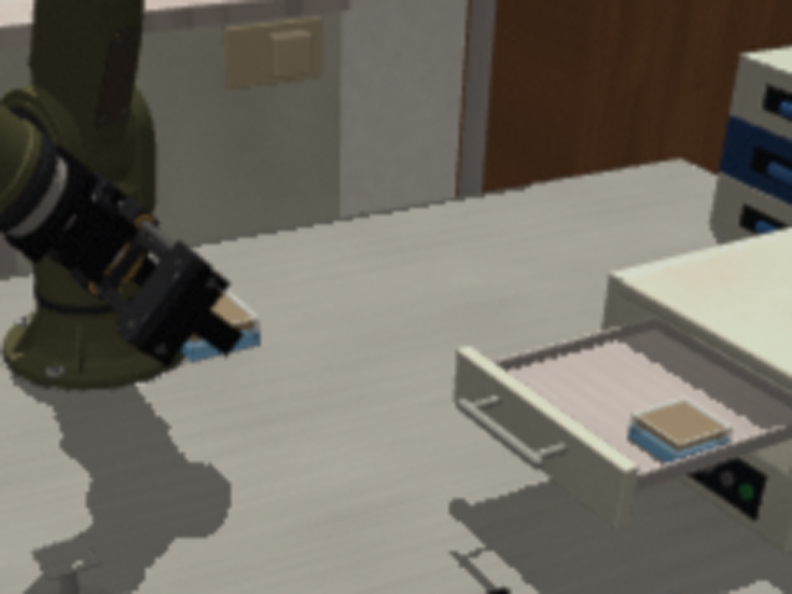

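The dish is now upside down (amber side up). J3 is at 62°, near its 71° limit, so I'll watch it. Moving half way to the drawer.

Request:
carry_out --plan '[{"fingers": 1, "dx": 0.4, "dy": 0.1, "dz": 0.4, "rx": -0.01, "ry": -0.02, "rz": -0.01}, {"fingers": 1, "dx": 0.8, "dy": 0.2, "dz": 0.85, "rx": 0, "ry": 0, "rz": 0}, {"fingers": 1, "dx": 0.8, "dy": 0.2, "dz": 0.85, "rx": 0, "ry": 0, "rz": 0}, {"fingers": 1, "dx": 0.8, "dy": 0.2, "dz": 0.85, "rx": 0, "ry": 0, "rz": 0}, {"fingers": 1, "dx": 0.4, "dy": 0.1, "dz": 0.45, "rx": 0, "ry": 0, "rz": 0}]'

```text
time_s: 22.2
tool_pos: [0.5023, 0.1204, 0.2438]
tool_rot: [179.9, -44.8, 94.6]
force: [-0.1, -0.5, -1.4]
grip_width: 0.0597
```

Run:
```python
from h import *
go([.524,.349,.235],45,94.2)
```

```text
t 22.2 pos [0.502 0.12  0.244] rot [179.91  -44.809  94.634] w 0.05972886168234245 F [-0.141 -0.455 -1.401] q [-41.  14.  61. 107. -51.  92.  36.]
shift units, current axes [5.141 1.328 5.524] | in target axes [5.129 1.28  5.546] | turn [-0.022  0.019  0.031]
```

Request:
carry_out --plan '[{"fingers": 1, "dx": 0.4, "dy": 0.1, "dz": 0.45, "rx": -0.02, "ry": 0.02, "rz": 0.03}, {"fingers": 1, "dx": 0.8, "dy": 0.2, "dz": 0.85, "rx": 0, "ry": 0, "rz": 0}, {"fingers": 1, "dx": 0.8, "dy": 0.2, "dz": 0.85, "rx": 0, "ry": 0, "rz": 0}, {"fingers": 1, "dx": 0.8, "dy": 0.2, "dz": 0.85, "rx": 0, "ry": 0, "rz": 0}, {"fingers": 1, "dx": 0.8, "dy": 0.2, "dz": 0.85, "rx": 0, "ry": 0, "rz": 0}, {"fingers": 1, "dx": 0.8, "dy": 0.2, "dz": 0.85, "rx": 0, "ry": 0, "rz": 0}, {"fingers": 1, "dx": 0.5, "dy": 0.15, "dz": 0.55, "rx": 0, "ry": 0, "rz": 0}, {"fingers": 1, "dx": 0.25, "dy": 0.05, "dz": 0.3, "rx": 0, "ry": 0, "rz": 0}, {"fingers": 1, "dx": 0, "dy": 0, "dz": 0, "rx": 0, "ry": 0, "rz": 0}]'

```text
time_s: 23.32
tool_pos: [0.5251, 0.3476, 0.2347]
tool_rot: [-179.9, -45.0, 94.0]
force: [-0.7, -1.0, -0.9]
grip_width: 0.0598
```

Run:
```python
from h import *
go([.524,.3493,.145],45,94.2)
from cell import imaging; import cv2
for n,x,y,w,h in (("scene",310,80,130,110),("top",150,160,110,100)):
    im=imaging.read_camera(n)["color"][y:y+h,x:x+w,::-1]
    cv2.imwrite(f"pics/{n}13.png",cv2.resize(im,None,fx=6,fy=6,interpolation=cv2.INTER_CUBIC)[:600])
```

```text
t 23.325 pos [0.525 0.348 0.235] rot [-179.879  -44.953   94.033] w 0.05979555791613672 F [-0.685 -1.047 -0.882] q [-58.  14.  53. 106. -59.  75.  19.]
shift units, current axes [-2.073 -0.03   2.158] | in target axes [-2.074 -0.034  2.156] | turn [-0.     0.005 -0.012]
```

View pics/scene13.png

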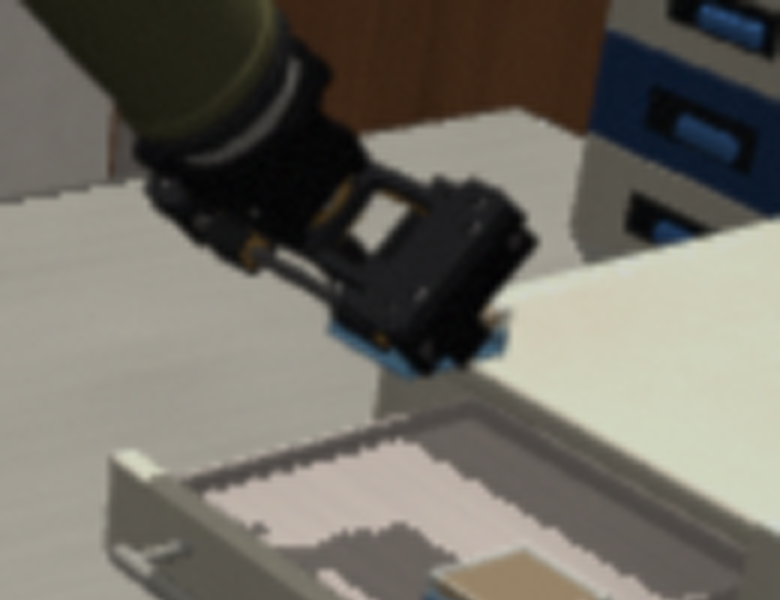

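View pics/top13.png

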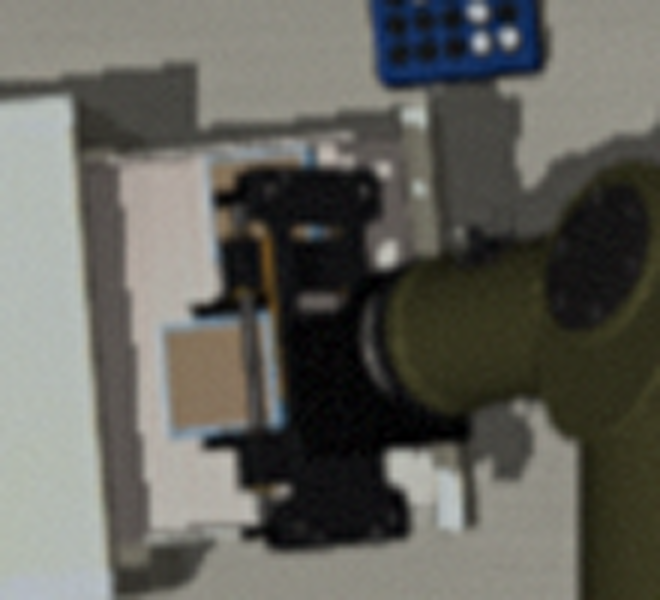

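The dish is upside down over the free floor, clear of the loaded dish, the rim and the face. Lowering it.

Request:
carry_out --plan '[{"fingers": 1, "dx": -0.25, "dy": 0, "dz": 0.3, "rx": 0, "ry": 0, "rz": -0.01}, {"fingers": 1, "dx": -0.5, "dy": -0.02, "dz": 0.5, "rx": 0, "ry": 0, "rz": 0}, {"fingers": 1, "dx": -0.5, "dy": -0.02, "dz": 0.5, "rx": 0, "ry": 0, "rz": 0}, {"fingers": 1, "dx": -0.4, "dy": 0, "dz": 0.45, "rx": 0, "ry": 0, "rz": 0}, {"fingers": 1, "dx": -0.3, "dy": 0, "dz": 0.3, "rx": 0, "ry": 0, "rz": 0}, {"fingers": 1, "dx": -0.12, "dy": 0, "dz": 0.12, "rx": 0, "ry": 0, "rz": 0}, {"fingers": 1, "dx": 0, "dy": 0, "dz": 0, "rx": 0, "ry": 0, "rz": 0}, {"fingers": 1, "dx": 0, "dy": 0, "dz": 0, "rx": 0, "ry": 0, "rz": 0}]'

```text
time_s: 24.42
tool_pos: [0.5243, 0.3501, 0.146]
tool_rot: [179.9, -45.0, 94.3]
force: [0.0, -0.1, -0.6]
grip_width: 0.06
```

Run:
```python
from h import *
go([.524,.3493,.1303],45,94.2)
from cell import imaging; import cv2
for n,x,y,w,h in (("scene",310,110,130,100),("top",150,160,110,100)):
    im=imaging.read_camera(n)["color"][y:y+h,x:x+w,::-1]
    cv2.imwrite(f"pics/{n}14.png",cv2.resize(im,None,fx=6,fy=6,interpolation=cv2.INTER_CUBIC)[:600])
```

```text
t 24.425 pos [0.524 0.35  0.146] rot [179.901 -45.038  94.255] w 0.059988068806010986 F [ 0.032 -0.067 -0.639] q [-54.  22.  50. 110. -67.  73.  30.]
shift units, current axes [-0.389 -0.012  0.353] | in target axes [-0.389 -0.011  0.354] | turn [ 0.006 -0.004  0.004]
```

View pics/scene14.png

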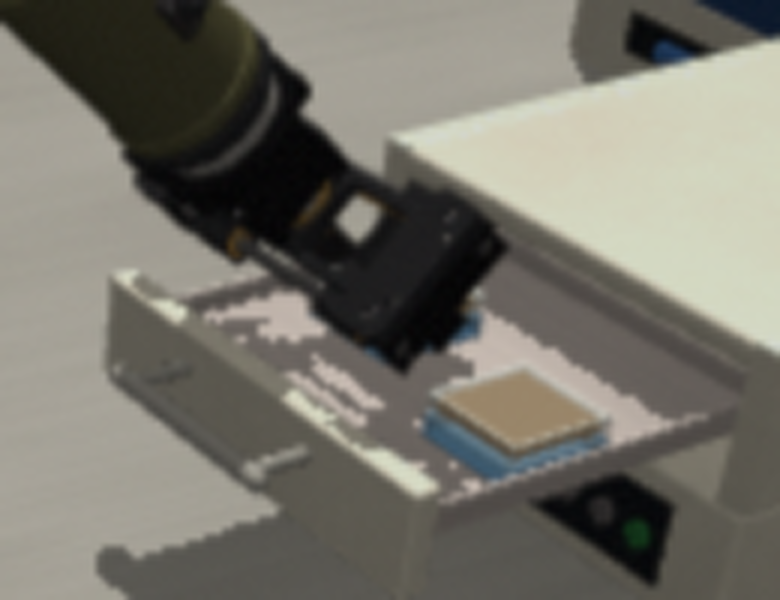

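Request:
carry_out --plan '[{"fingers": 1, "dx": -0.1, "dy": 0, "dz": 0.1, "rx": 0, "ry": 0, "rz": 0}, {"fingers": 1, "dx": -0.1, "dy": 0, "dz": 0.1, "rx": 0, "ry": 0, "rz": 0}, {"fingers": 1, "dx": -0.06, "dy": 0, "dz": 0.06, "rx": 0, "ry": 0, "rz": 0}, {"fingers": 1, "dx": -0.04, "dy": 0, "dz": 0.04, "rx": 0, "ry": 0, "rz": 0}, {"fingers": 1, "dx": -0.02, "dy": 0, "dz": 0.02, "rx": 0, "ry": 0, "rz": 0}, {"fingers": 1, "dx": 0, "dy": 0, "dz": 0, "rx": 0, "ry": 0, "rz": 0}, {"fingers": 1, "dx": 0, "dy": 0, "dz": 0, "rx": 0, "ry": 0, "rz": 0}]'

```text
time_s: 25.4
tool_pos: [0.5238, 0.3501, 0.1322]
tool_rot: [180.0, -45.0, 94.2]
force: [-1.7, -0.6, 3.5]
grip_width: 0.0598
```

Request:
carry_out --plan '[{"fingers": 1, "dx": -0.02, "dy": 0, "dz": 0.02, "rx": 0, "ry": 0, "rz": 0}, {"fingers": 1, "dx": -0.02, "dy": 0, "dz": 0.02, "rx": 0, "ry": 0, "rz": 0}, {"fingers": 1, "dx": 0, "dy": 0, "dz": 0, "rx": 0, "ry": 0, "rz": 0}, {"fingers": 1, "dx": 0, "dy": 0, "dz": 0, "rx": 0, "ry": 0, "rz": 0}]'

```text
time_s: 25.9
tool_pos: [0.5237, 0.3512, 0.1321]
tool_rot: [180.0, -45.2, 94.3]
force: [-4.0, -0.8, 8.1]
grip_width: 0.0599
```

Run:
```python
from cell import imaging; import cv2
for n,x,y,w,h in (("scene",330,120,110,90),("top",150,170,90,80)):
    im=imaging.read_camera(n)["color"][y:y+h,x:x+w,::-1]
    cv2.imwrite(f"pics/{n}15.png",cv2.resize(im,None,fx=7,fy=7,interpolation=cv2.INTER_CUBIC)[:600])
```

```text
(no output)
```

View pics/scene15.png

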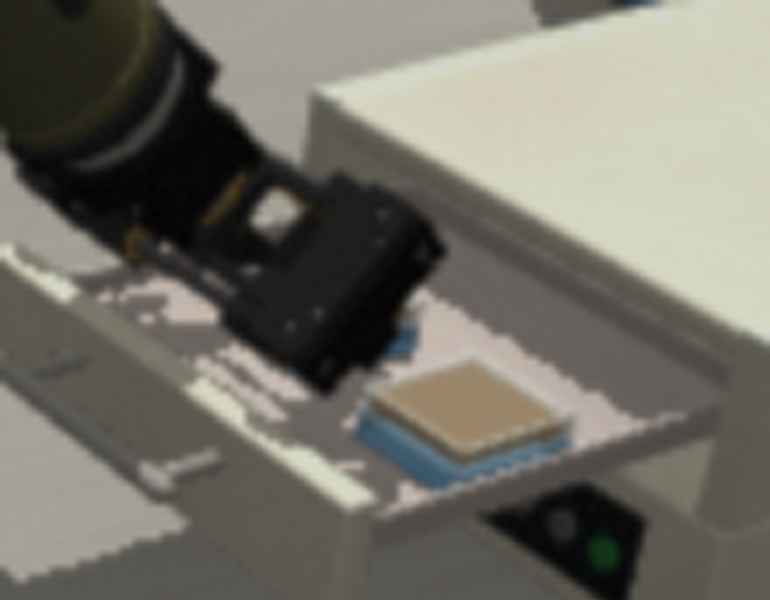

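View pics/top15.png

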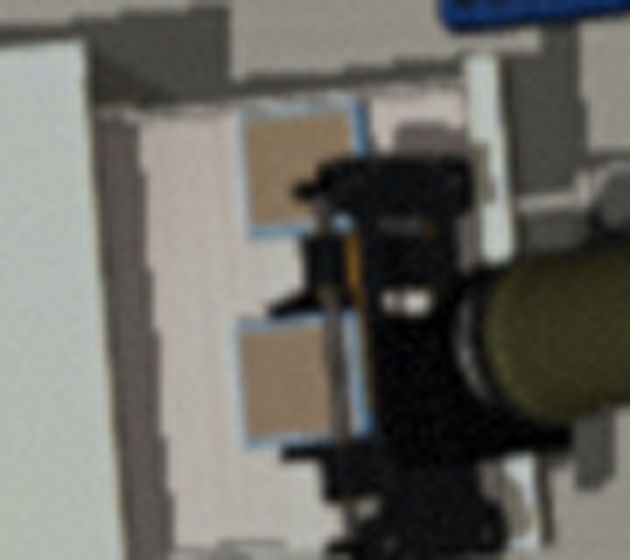

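The early contact fits the dish sitting about 2 mm nearer -y at the regrasp. The body is clear of the front and the dish is flat. I'll ease off and release.

Request:
carry_out --plan '[{"fingers": 1, "dx": 0.04, "dy": 0, "dz": -0.04, "rx": 0, "ry": 0, "rz": 0}, {"fingers": 1, "dx": 0, "dy": 0, "dz": 0, "rx": 0, "ry": 0, "rz": 0}]'

```text
time_s: 26.25
tool_pos: [0.5241, 0.3504, 0.1322]
tool_rot: [179.9, -45.0, 94.2]
force: [-0.4, 0.8, 3.4]
grip_width: 0.0599
```

Request:
carry_out --plan '[{"fingers": -0.35, "dx": 0, "dy": 0, "dz": 0, "rx": 0, "ry": 0, "rz": 0}, {"fingers": -0.5, "dx": 0, "dy": 0, "dz": 0, "rx": 0, "ry": 0, "rz": 0}, {"fingers": -0.9, "dx": 0, "dy": 0, "dz": 0, "rx": 0, "ry": 0, "rz": 0}, {"fingers": -0.9, "dx": 0, "dy": 0, "dz": 0, "rx": 0, "ry": 0, "rz": 0}, {"fingers": -0.9, "dx": 0, "dy": 0, "dz": 0, "rx": 0, "ry": 0, "rz": 0}]'

```text
time_s: 26.88
tool_pos: [0.5238, 0.3498, 0.1314]
tool_rot: [-180.0, -45.0, 94.2]
force: [-0.3, 0.0, -0.8]
grip_width: 0.0811
```

Request:
carry_out --plan '[{"fingers": -0.9, "dx": 0, "dy": 0, "dz": -0.3, "rx": 0, "ry": 0, "rz": 0}, {"fingers": -0.9, "dx": 0, "dy": 0, "dz": -0.8, "rx": 0, "ry": 0, "rz": 0}, {"fingers": -0.9, "dx": 0, "dy": 0, "dz": -1, "rx": 0, "ry": 0, "rz": 0}, {"fingers": -0.9, "dx": 0.4, "dy": 0, "dz": -1, "rx": 0, "ry": 0, "rz": 0}, {"fingers": -0.9, "dx": 0.4, "dy": 0, "dz": -1, "rx": 0, "ry": 0, "rz": 0}, {"fingers": -0.9, "dx": 0.4, "dy": 0, "dz": -1, "rx": 0, "ry": 0, "rz": 0}, {"fingers": -0.9, "dx": 0, "dy": 0, "dz": -1, "rx": 0, "ry": 0, "rz": 0}, {"fingers": -0.9, "dx": 0, "dy": 0, "dz": -0.6, "rx": 0, "ry": 0, "rz": 0}]'

```text
time_s: 27.88
tool_pos: [0.5333, 0.2308, 0.3017]
tool_rot: [179.8, -45.0, 94.2]
force: [0.1, 0.4, -0.4]
grip_width: 0.0825
```

Run:
```python
from h import *
go([.54,.15,.30],0,94.2)
from cell import imaging; import cv2
for n,x,y,w,h in (("scene",320,110,110,90),("top",150,170,110,80)):
    im=imaging.read_camera(n)["color"][y:y+h,x:x+w,::-1]
    cv2.imwrite(f"pics/{n}16.png",cv2.resize(im,None,fx=7,fy=7,interpolation=cv2.INTER_CUBIC)[:600])
```

```text
t 27.875 pos [0.533 0.231 0.302] rot [179.779 -45.042  94.167] w 0.08248159911906941 F [ 0.088  0.383 -0.429] q [-51.  11.  58. 101. -53.  87.  21.]
shift units, current axes [-1.949  0.035 -1.873] | in target axes [-2.703  0.026  0.055] | turn [ 0.022 -4.504 -0.012]
```

View pics/scene16.png

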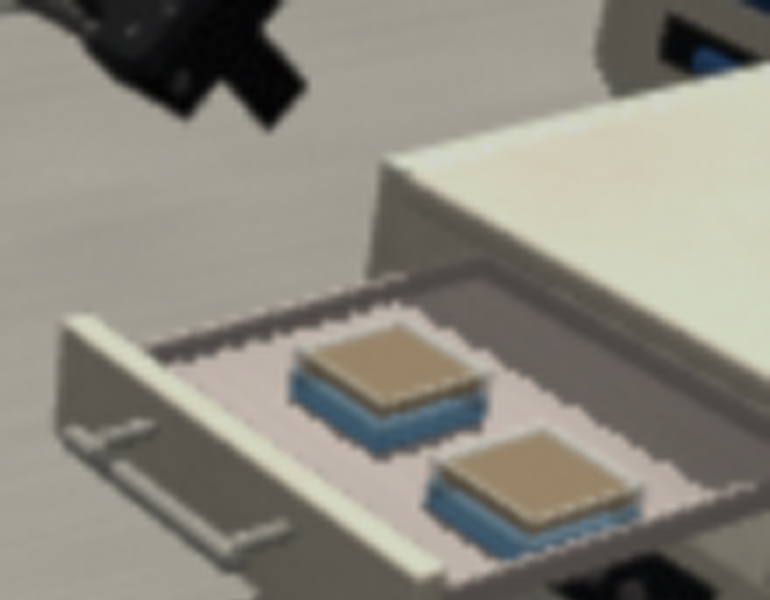

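View pics/top16.png

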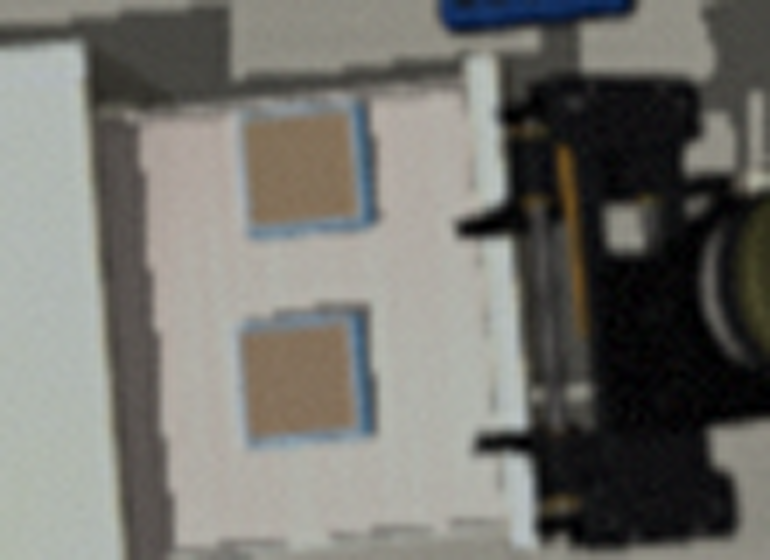

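The dish lies flat, closed and amber side up in the drawer at top-crop (305,382), and looks just like the already loaded dish. Next I'll set the tool upright, shut the fingers and go down in front of the handle bar.

Request:
carry_out --plan '[{"fingers": 0.5, "dx": 0, "dy": 0, "dz": 0, "rx": 0, "ry": -0.9, "rz": 0}, {"fingers": 1, "dx": 0, "dy": 0, "dz": 0, "rx": 0, "ry": -0.9, "rz": 0}, {"fingers": 1, "dx": 0, "dy": 0, "dz": 0, "rx": 0, "ry": -0.9, "rz": 0}, {"fingers": 1, "dx": 0, "dy": 0, "dz": 0, "rx": 0, "ry": -0.9, "rz": 0}, {"fingers": 1, "dx": 0, "dy": 0, "dz": 0, "rx": 0, "ry": -0.9, "rz": 0}, {"fingers": 1, "dx": -0.7, "dy": 0.3, "dz": 0, "rx": 0, "ry": 0, "rz": 0}, {"fingers": 1, "dx": -0.8, "dy": 0.3, "dz": 0, "rx": 0, "ry": 0, "rz": 0}, {"fingers": 1, "dx": -0.6, "dy": 0.2, "dz": 0, "rx": 0, "ry": 0, "rz": 0}, {"fingers": 1, "dx": 0, "dy": 0, "dz": 0, "rx": 0, "ry": 0, "rz": 0}]'

```text
time_s: 29.1
tool_pos: [0.5611, 0.1707, 0.2989]
tool_rot: [-180.0, 0.0, 94.0]
force: [-0.8, -0.0, 0.6]
grip_width: 0.0027
```

Run:
```python
from h import *
go([.562,.164,.116],0,94.2)
```

```text
t 29.1 pos [0.561 0.171 0.299] rot [-179.971    0.021   93.995] w 0.0027120246314921302 F [-0.762 -0.042  0.559] q [-67.  13.  57.  87. -11.  86.  -6.]
shift units, current axes [-0.222  0.018  6.097] | in target axes [-0.224  0.014  6.097] | turn [-0.003  0.002 -0.02 ]
```

Request:
carry_out --plan '[{"fingers": 1, "dx": -0.2, "dy": 0, "dz": 0.6, "rx": 0, "ry": 0, "rz": 0}, {"fingers": 1, "dx": 0, "dy": 0, "dz": 0.9, "rx": 0, "ry": 0, "rz": 0}, {"fingers": 1, "dx": 0, "dy": 0, "dz": 0.9, "rx": 0, "ry": 0, "rz": 0}, {"fingers": 1, "dx": 0, "dy": 0, "dz": 0.9, "rx": 0, "ry": 0, "rz": 0}, {"fingers": 1, "dx": 0, "dy": 0, "dz": 0.9, "rx": 0, "ry": 0, "rz": 0}, {"fingers": 1, "dx": 0, "dy": 0, "dz": 0.9, "rx": 0, "ry": 0, "rz": 0}, {"fingers": 1, "dx": 0, "dy": 0, "dz": 0.7, "rx": 0, "ry": 0, "rz": 0}, {"fingers": 1, "dx": 0, "dy": 0, "dz": 0.3, "rx": 0, "ry": 0, "rz": 0}, {"fingers": 1, "dx": 0, "dy": 0, "dz": 0, "rx": 0, "ry": 0, "rz": 0}]'

```text
time_s: 30.22
tool_pos: [0.561, 0.1666, 0.1158]
tool_rot: [-180.0, 0.0, 94.2]
force: [-0.5, 0.7, 0.2]
grip_width: 0.0004
```

Run:
```python
from h import *
go([.562,.164,.116],0,94.2)
from cell import imaging; import cv2
for n,x,y,w,h in (("scene",290,110,110,85),("top",170,160,110,80)):
    im=imaging.read_camera(n)["color"][y:y+h,x:x+w,::-1]
    cv2.imwrite(f"pics/{n}17.png",cv2.resize(im,None,fx=7,fy=7,interpolation=cv2.INTER_CUBIC)[:600])
```

```text
t 30.225 pos [0.561 0.167 0.116] rot [-179.967    0.021   94.199] w 0.00035025364212044576 F [-0.468  0.706  0.16 ] q [-63.  21.  53. 102. -18.  67.   0.]
shift units, current axes [-0.088  0.025 -0.006] | in target axes [-0.088  0.025 -0.006] | turn [-0.003  0.002 -0.   ]
```

View pics/scene17.png

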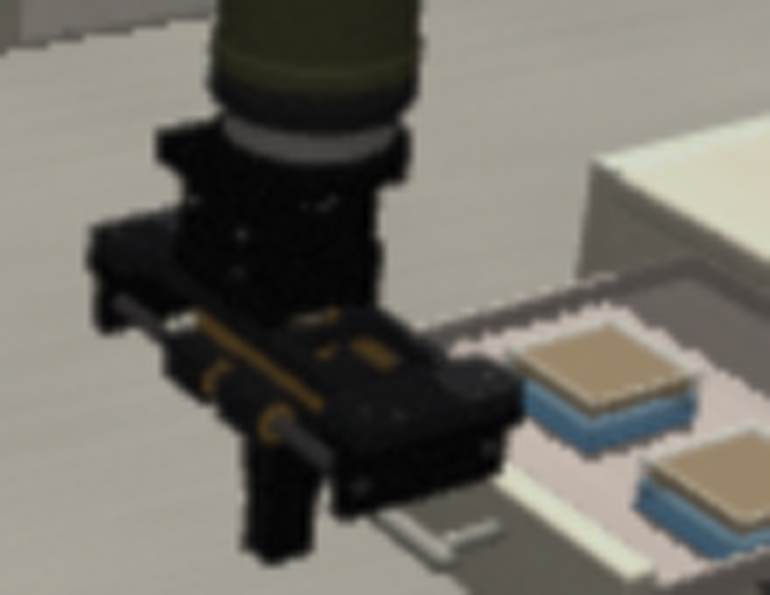

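View pics/top17.png

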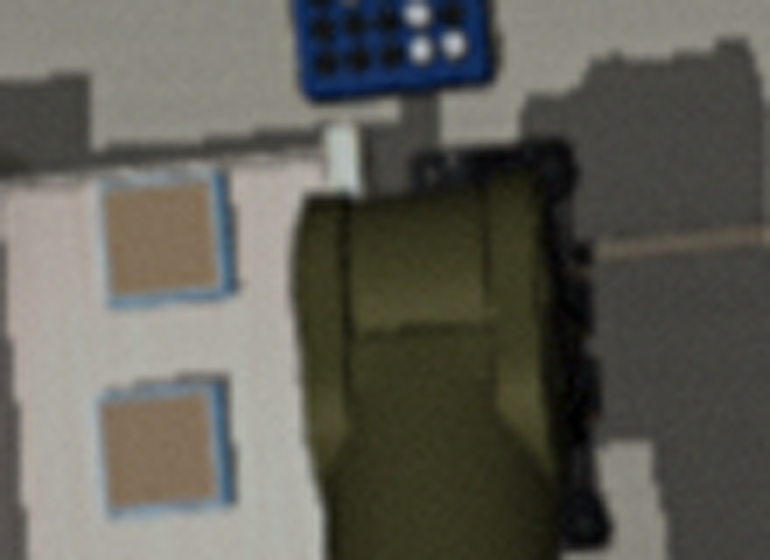

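The fingers are shut in front of the bar with clearance all round. I'll push gently along the drawer axis.

Request:
carry_out --plan '[{"fingers": 1, "dx": 0.2, "dy": 0, "dz": 0, "rx": 0, "ry": 0, "rz": 0}, {"fingers": 1, "dx": 0.2, "dy": 0, "dz": 0, "rx": 0, "ry": 0, "rz": 0}, {"fingers": 1, "dx": 0.15, "dy": 0, "dz": 0, "rx": 0, "ry": 0, "rz": 0}, {"fingers": 1, "dx": 0.15, "dy": 0, "dz": 0, "rx": 0, "ry": 0, "rz": 0}, {"fingers": 1, "dx": 0.2, "dy": 0, "dz": 0, "rx": 0, "ry": 0, "rz": 0}, {"fingers": 1, "dx": 0.25, "dy": 0, "dz": 0, "rx": 0, "ry": 0, "rz": 0}, {"fingers": 1, "dx": 0.3, "dy": 0, "dz": 0, "rx": 0, "ry": 0, "rz": 0}, {"fingers": 1, "dx": 0.35, "dy": 0, "dz": 0, "rx": 0, "ry": 0, "rz": 0}, {"fingers": 1, "dx": 0.35, "dy": 0, "dz": 0, "rx": 0, "ry": 0, "rz": 0}, {"fingers": 1, "dx": 0.35, "dy": 0, "dz": 0, "rx": 0, "ry": 0, "rz": 0}, {"fingers": 1, "dx": 0.3, "dy": 0, "dz": 0, "rx": 0, "ry": 0, "rz": 0}, {"fingers": 1, "dx": 0.2, "dy": 0, "dz": 0, "rx": 0, "ry": 0, "rz": 0}]'

```text
time_s: 31.82
tool_pos: [0.5547, 0.2572, 0.1162]
tool_rot: [180.0, -0.0, 94.2]
force: [1.1, -1.0, 1.1]
grip_width: 0.0005
```

Run:
```python
from h import *
go([.55,.369,.116],0,94.2)
from cell import imaging; import cv2
for n,x,y,w,h in (("scene",320,100,110,85),("top",140,160,110,80)):
    im=imaging.read_camera(n)["color"][y:y+h,x:x+w,::-1]
    cv2.imwrite(f"pics/{n}18.png",cv2.resize(im,None,fx=7,fy=7,interpolation=cv2.INTER_CUBIC)[:600])
```

```text
t 31.825 pos [0.555 0.257 0.116] rot [179.98   -0.009  94.228] w 0.0005126868753761058 F [ 1.091 -1.003  1.053] q [-68.  24.  51.  98. -20.  68.  -7.]
shift units, current axes [3.728 0.118 0.007] | in target axes [3.728 0.116 0.007] | turn [ 0.002 -0.001  0.003]
```

View pics/scene18.png

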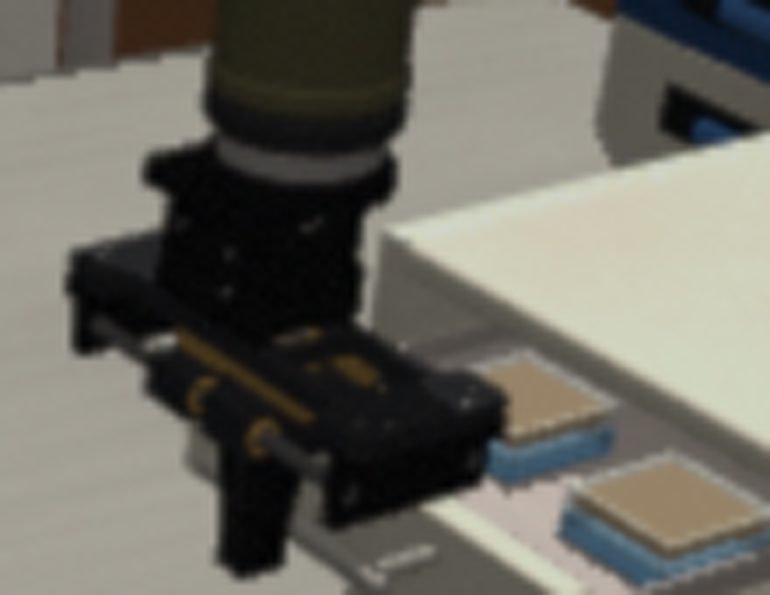

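View pics/top18.png

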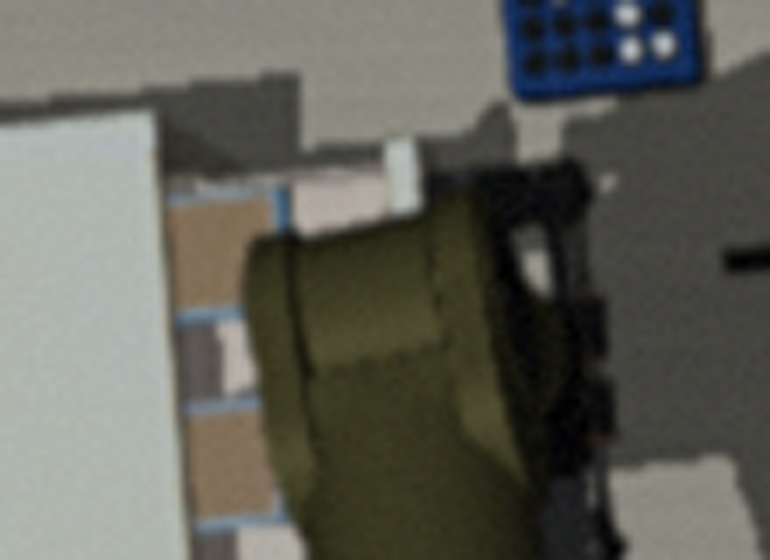

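The drawer is moving and both dishes are riding along. Continuing.

Request:
carry_out --plan '[{"fingers": 1, "dx": 0.15, "dy": 0, "dz": 0, "rx": 0, "ry": 0, "rz": 0}, {"fingers": 1, "dx": 0.2, "dy": 0, "dz": 0, "rx": 0, "ry": 0, "rz": 0}, {"fingers": 1, "dx": 0.3, "dy": 0, "dz": 0, "rx": 0, "ry": 0, "rz": 0}, {"fingers": 1, "dx": 0.35, "dy": 0, "dz": 0, "rx": 0, "ry": 0, "rz": 0}, {"fingers": 1, "dx": 0.35, "dy": 0, "dz": 0, "rx": 0, "ry": 0, "rz": 0}, {"fingers": 1, "dx": 0.35, "dy": 0, "dz": 0, "rx": 0, "ry": 0, "rz": 0}, {"fingers": 1, "dx": 0.35, "dy": 0, "dz": 0, "rx": 0, "ry": 0, "rz": 0}, {"fingers": 1, "dx": 0.35, "dy": 0, "dz": 0, "rx": 0, "ry": 0, "rz": 0}, {"fingers": 1, "dx": 0.3, "dy": 0, "dz": 0, "rx": 0, "ry": 0, "rz": 0}, {"fingers": 1, "dx": 0.2, "dy": 0, "dz": 0, "rx": 0, "ry": 0, "rz": 0}, {"fingers": 1, "dx": 0.1, "dy": 0, "dz": 0, "rx": 0, "ry": 0, "rz": 0}, {"fingers": 1, "dx": 0.1, "dy": 0, "dz": 0, "rx": 0, "ry": 0, "rz": 0}]'

```text
time_s: 33.42
tool_pos: [0.548, 0.3489, 0.1163]
tool_rot: [-180.0, 0.0, 94.2]
force: [-1.5, -1.7, -0.9]
grip_width: 0.0007
```

Run:
```python
from h import *
go([.55,.369,.116],0,94.2)
from cell import imaging; import cv2
for n,x,y,w,h in (("scene",340,90,110,85),("top",120,160,110,80)):
    im=imaging.read_camera(n)["color"][y:y+h,x:x+w,::-1]
    cv2.imwrite(f"pics/{n}19.png",cv2.resize(im,None,fx=7,fy=7,interpolation=cv2.INTER_CUBIC)[:600])
```

```text
t 33.425 pos [0.548 0.349 0.116] rot [-179.995    0.009   94.164] w 0.0007031615447377926 F [-1.467 -1.718 -0.896] q [-71.  29.  49.  92. -23.  70. -14.]
shift units, current axes [0.665 0.116 0.009] | in target axes [0.665 0.117 0.009] | turn [-0.     0.001 -0.004]
```

View pics/scene19.png

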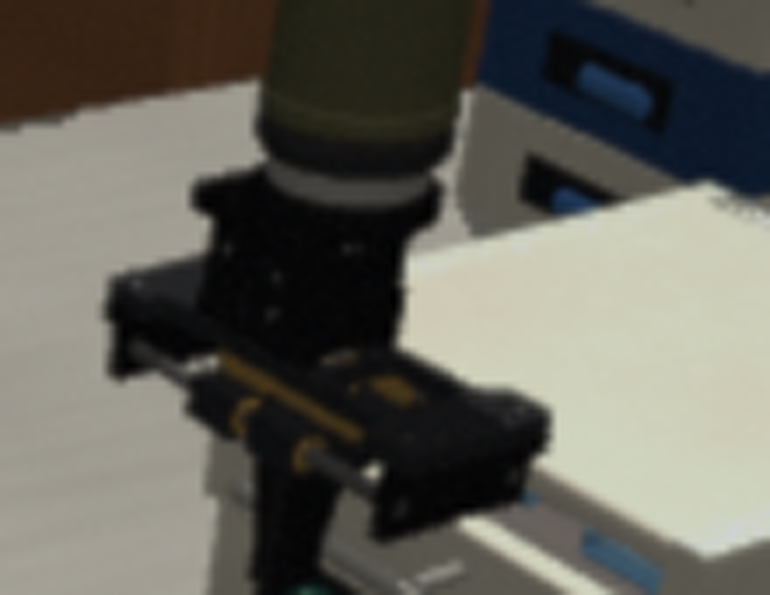

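View pics/top19.png

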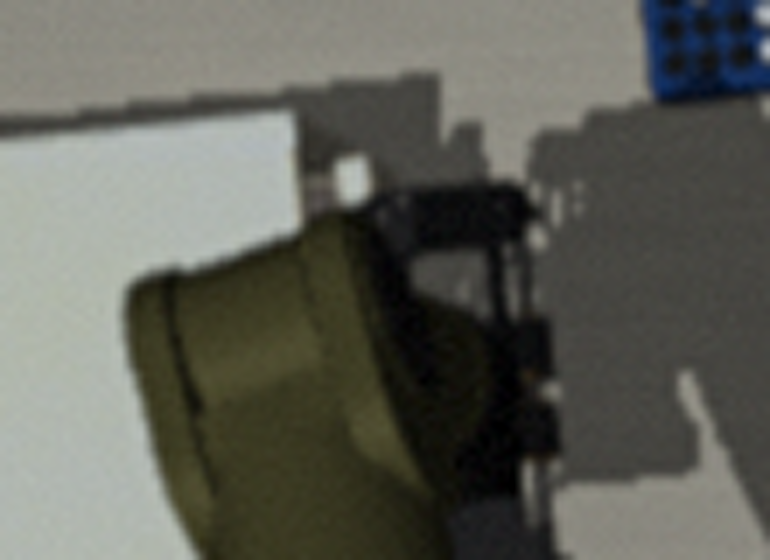

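About 20 mm is left. I'll push slowly to the stop.

Request:
carry_out --plan '[{"fingers": 1, "dx": 0.1, "dy": 0, "dz": 0, "rx": 0, "ry": 0, "rz": 0}, {"fingers": 1, "dx": 0.1, "dy": 0, "dz": 0, "rx": 0, "ry": 0, "rz": 0}, {"fingers": 1, "dx": 0.1, "dy": 0, "dz": 0, "rx": 0, "ry": 0, "rz": 0}, {"fingers": 1, "dx": 0.1, "dy": 0, "dz": 0, "rx": 0, "ry": 0, "rz": 0}, {"fingers": 1, "dx": 0.08, "dy": 0, "dz": 0, "rx": 0, "ry": 0, "rz": 0}, {"fingers": 1, "dx": 0.08, "dy": 0, "dz": 0, "rx": 0, "ry": 0, "rz": 0}]'

```text
time_s: 34.28
tool_pos: [0.5473, 0.3609, 0.1163]
tool_rot: [-179.9, 0.4, 94.0]
force: [-2.3, -12.4, 4.3]
grip_width: 0.0003
```

Request:
carry_out --plan '[{"fingers": 1, "dx": 0.06, "dy": 0, "dz": 0, "rx": 0, "ry": 0, "rz": 0}, {"fingers": 1, "dx": 0.06, "dy": 0, "dz": 0, "rx": 0, "ry": 0, "rz": 0}, {"fingers": 1, "dx": 0.06, "dy": 0, "dz": 0, "rx": 0, "ry": 0, "rz": 0}]'

```text
time_s: 34.65
tool_pos: [0.5473, 0.361, 0.1163]
tool_rot: [-179.8, 0.8, 93.8]
force: [-4.5, -20.2, 8.5]
grip_width: 0.0006
```

The force rose to 20 N at y = 0.361. I'll back off and check whether this is the real stop.

Request:
carry_out --plan '[{"fingers": 1, "dx": -0.2, "dy": 0, "dz": 0, "rx": 0, "ry": 0, "rz": 0}, {"fingers": 1, "dx": -0.4, "dy": 0, "dz": 0, "rx": 0, "ry": 0, "rz": 0}, {"fingers": 1, "dx": -1, "dy": 0, "dz": 0, "rx": 0, "ry": 0, "rz": 0}, {"fingers": 1, "dx": -1, "dy": 0, "dz": 0, "rx": 0, "ry": 0, "rz": 0}, {"fingers": 1, "dx": -1, "dy": 0, "dz": -0.5, "rx": 0, "ry": 0, "rz": 0}, {"fingers": 1, "dx": -1, "dy": 0, "dz": -1, "rx": 0, "ry": 0, "rz": 0}, {"fingers": 1, "dx": -1, "dy": 0, "dz": -1, "rx": 0, "ry": 0, "rz": 0}, {"fingers": 1, "dx": -1, "dy": 0, "dz": -1, "rx": 0, "ry": 0, "rz": 0}, {"fingers": 1, "dx": -0.5, "dy": 0, "dz": -0.5, "rx": 0, "ry": 0, "rz": 0}, {"fingers": 1, "dx": 0, "dy": 0, "dz": 0, "rx": 0, "ry": 0, "rz": 0}]'

```text
time_s: 35.9
tool_pos: [0.5625, 0.1575, 0.237]
tool_rot: [179.9, -0.1, 94.1]
force: [0.1, 0.8, 0.2]
grip_width: 0.0005
```

Run:
```python
from h import *
go([.55,.369,.116],0,94.2)
from cell import imaging; import cv2
for n,x,y,w,h in (("scene",340,110,110,85),("top",120,160,110,80)):
    f=imaging.read_camera(n)["color"][:,:,::-1]; cv2.imwrite(f"pics/{n}20f.png",f)
    cv2.imwrite(f"pics/{n}20.png",cv2.resize(f[y:y+h,x:x+w],None,fx=7,fy=7,interpolation=cv2.INTER_CUBIC)[:600])
```

```text
t 35.9 pos [0.562 0.157 0.237] rot [179.896  -0.102  94.06 ] w 0.0004828453149119977 F [0.072 0.76  0.244] q [-66.  14.  57.  93. -12.  79.  -4.]
shift units, current axes [7.056 0.077 4.047] | in target axes [7.063 0.102 4.034] | turn [ 0.01  -0.01  -0.014]
```

View pics/scene20.png

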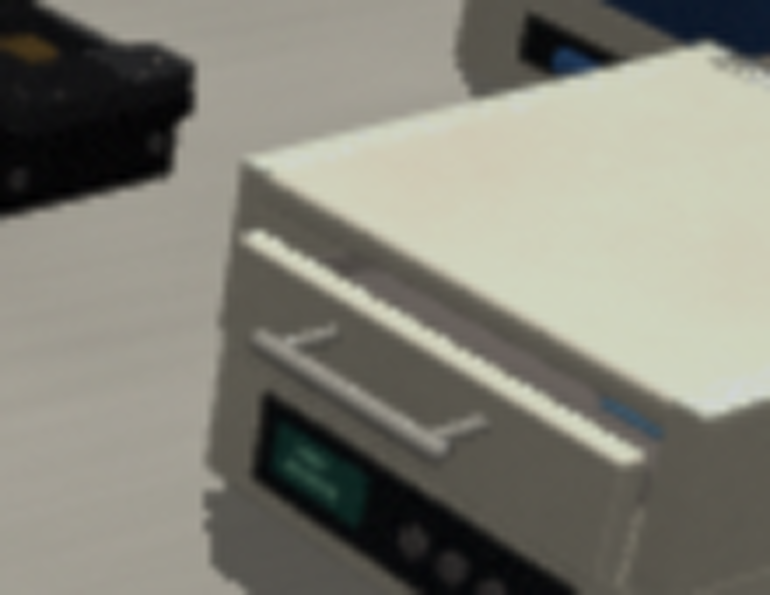

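View pics/top20.png

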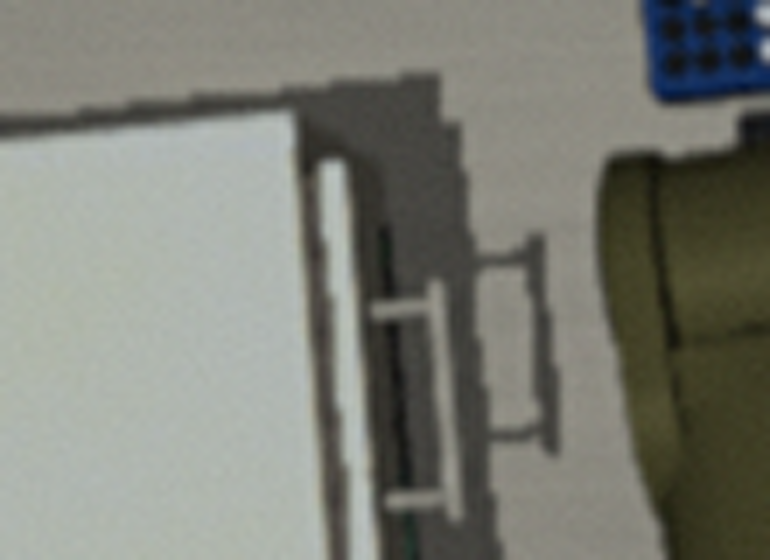

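View pics/scene20f.png

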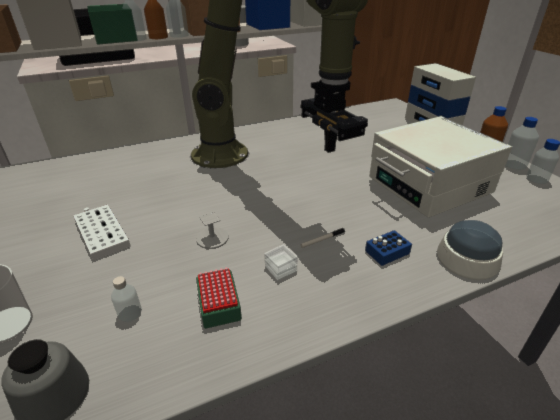

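Run:
```python
from h import *
np.set_printoptions(precision=4,suppress=True)
T=lambda u,z:cr("top",u,(120,160),7,z); S=lambda u,z:cr("scene",u,(340,110),7,z)
n=np.array([-.073,.9973])
def pr(l,p): print(l,p[:2],"s=",p[:2]@n)
for l,u,z in [("h1",(435,282),.134),("h2",(456,518),.134),("front out",(346,160),.152),("front in",(320,162),.152),("face",(296,112),.178),("face",(328,545),.178)]: pr("T "+l,T(u,z))
for l,u,z in [("h1",(258,335),.134),("h2",(437,450),.134),("front out",(243,238),.152),("front out",(628,462),.152),("front in",(260,232),.152),("front in",(643,456),.152),("face",(245,165),.178),("face",(705,415),.178)]: pr("S "+l,S(u,z))
print("before: handle")
for p in ([.6209,.2039],[.5051,.1979],[.4988,.1999],[.6139,.207],[.677,.2584],[.4414,.2417],[.6777,.2437],[.4421,.2272],[.4411,.2281],[.6787,.2462],[.6858,.4352],[.4086,.4192],[.4229,.4104],[.6841,.4385]): print(p,np.array(p)@n)
```

```text
T h1 [0.607  0.3819] s= 0.336594303143303
T h2 [0.4919 0.3734] s= 0.33644342282510004
T front out [0.6655 0.4197] s= 0.36998924719168863
T front in [0.6649 0.4323] s= 0.38261102541029074
T face [0.6854 0.436 ] s= 0.38474868499472353
T face [0.4801 0.4232] s= 0.3870326211887018
S h1 [0.4857 0.3767] s= 0.340236173604092
S h2 [0.602  0.3833] s= 0.3383306038054964
S front out [0.4305 0.4048] s= 0.37225042870713104
S front out [0.6655 0.4233] s= 0.3736058049036373
S front in [0.4284 0.4157] s= 0.38327972581195396
S front in [0.6642 0.4321] s= 0.38242761974325684
S face [0.4103 0.416 ] s= 0.3849707353225109
S face [0.6822 0.4398] s= 0.3887732638469347
before: handle
[0.6209, 0.2039] 0.15802377
[0.5051, 0.1979] 0.16049337
[0.4988, 0.1999] 0.16294787
[0.6139, 0.207] 0.16162639999999998
[0.677, 0.2584] 0.20828132000000002
[0.4414, 0.2417] 0.20882520999999998
[0.6777, 0.2437] 0.19356990999999998
[0.4421, 0.2272] 0.19431326000000002
[0.4411, 0.2281] 0.19528383
[0.6787, 0.2462] 0.19599016
[0.6858, 0.4352] 0.38396156
[0.4086, 0.4192] 0.38824036
[0.4229, 0.4104] 0.37842022
[0.6841, 0.4385] 0.38737675
```

The drawer front now lies 3 ± 2 mm from the face. To rule out that the gripper body blocked the push, I'll repeat it with the tool about 12 mm higher.

Request:
carry_out --plan '[{"fingers": 1, "dx": 0.6, "dy": 0, "dz": 0.5, "rx": 0, "ry": 0, "rz": 0}, {"fingers": 1, "dx": 1, "dy": 0, "dz": 1, "rx": 0, "ry": 0, "rz": 0}, {"fingers": 1, "dx": 1, "dy": 0, "dz": 1, "rx": 0, "ry": 0, "rz": 0}, {"fingers": 1, "dx": 1, "dy": 0, "dz": 0.8, "rx": 0, "ry": 0, "rz": 0}, {"fingers": 1, "dx": 1, "dy": 0, "dz": 0.3, "rx": 0, "ry": 0, "rz": 0}, {"fingers": 1, "dx": 0.8, "dy": 0, "dz": 0.03, "rx": 0, "ry": 0, "rz": 0}, {"fingers": 1, "dx": 0.6, "dy": 0, "dz": 0, "rx": 0, "ry": 0, "rz": 0}, {"fingers": 1, "dx": 0.2, "dy": 0, "dz": 0, "rx": 0, "ry": 0, "rz": 0}, {"fingers": 1, "dx": 0, "dy": 0, "dz": 0, "rx": 0, "ry": 0, "rz": 0}]'

```text
time_s: 37.12
tool_pos: [0.5488, 0.344, 0.1281]
tool_rot: [179.9, -0.0, 94.2]
force: [-0.4, -0.5, -0.6]
grip_width: 0.0004
```

Request:
carry_out --plan '[{"fingers": 1, "dx": 0.15, "dy": 0, "dz": 0, "rx": 0, "ry": 0, "rz": 0}, {"fingers": 1, "dx": 0.15, "dy": 0, "dz": 0, "rx": 0, "ry": 0, "rz": 0}, {"fingers": 1, "dx": 0.15, "dy": 0, "dz": 0, "rx": 0, "ry": 0, "rz": 0}, {"fingers": 1, "dx": 0.1, "dy": 0, "dz": 0, "rx": 0, "ry": 0, "rz": 0}, {"fingers": 1, "dx": 0.1, "dy": 0, "dz": 0, "rx": 0, "ry": 0, "rz": 0}, {"fingers": 1, "dx": 0.1, "dy": 0, "dz": 0, "rx": 0, "ry": 0, "rz": 0}, {"fingers": 1, "dx": 0, "dy": 0, "dz": 0, "rx": 0, "ry": 0, "rz": 0}]'

```text
time_s: 38.0
tool_pos: [0.547, 0.3608, 0.1273]
tool_rot: [-179.8, 0.4, 94.0]
force: [-3.0, -10.8, 4.0]
grip_width: 0.0007
```

Run:
```python
from cell import imaging; import cv2
f=imaging.read_camera("scene")["color"][80:195,330:480,::-1]
cv2.imwrite("pics/s21.png",cv2.resize(f,None,fx=5,fy=5,interpolation=cv2.INTER_CUBIC))
```

```text
(no output)
```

View pics/s21.png

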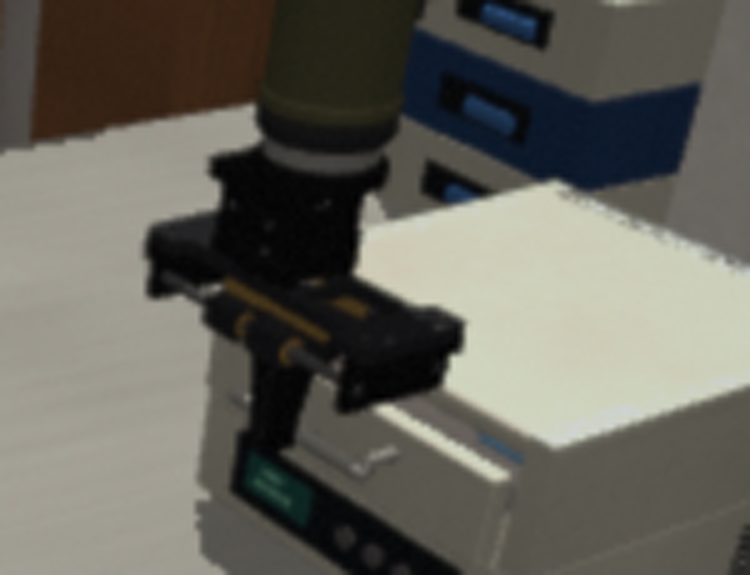

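The push stops at the same place (0.3608 against 0.3610), so this is the drawer's own stop. Backing off and checking.

Request:
carry_out --plan '[{"fingers": 1, "dx": -0.2, "dy": 0, "dz": 0, "rx": 0, "ry": 0, "rz": 0}, {"fingers": 1, "dx": -0.4, "dy": 0, "dz": 0, "rx": 0, "ry": 0, "rz": 0}, {"fingers": 1, "dx": -1, "dy": 0, "dz": 0, "rx": 0, "ry": 0, "rz": 0}, {"fingers": 1, "dx": -1, "dy": 0, "dz": 0, "rx": 0, "ry": 0, "rz": 0}, {"fingers": 1, "dx": -1, "dy": 0, "dz": -0.5, "rx": 0, "ry": 0, "rz": 0}, {"fingers": 1, "dx": -1, "dy": 0, "dz": -1, "rx": 0, "ry": 0, "rz": 0}, {"fingers": 1, "dx": -1, "dy": 0, "dz": -1, "rx": 0, "ry": 0, "rz": 0}, {"fingers": 1, "dx": -1, "dy": 0, "dz": -1, "rx": 0, "ry": 0, "rz": 0}, {"fingers": 1, "dx": -0.5, "dy": 0, "dz": -0.5, "rx": 0, "ry": 0, "rz": 0}, {"fingers": 1, "dx": 0, "dy": 0, "dz": 0, "rx": 0, "ry": 0, "rz": 0}, {"fingers": 1, "dx": 0, "dy": 0, "dz": 0, "rx": 0, "ry": 0, "rz": 0}]'

```text
time_s: 39.42
tool_pos: [0.5613, 0.1556, 0.2459]
tool_rot: [-179.9, -0.0, 94.3]
force: [0.8, 0.1, 0.2]
grip_width: 0.0004
```

Run:
```python
from cell import imaging; import cv2, numpy as np
f=imaging.read_camera("scene")["color"][:,:,::-1]
a=f[130:195,360:470]; cv2.imwrite("pics/s22.png",cv2.resize(a,None,fx=7,fy=7,interpolation=cv2.INTER_CUBIC))
t=imaging.read_camera("top")["color"][:,:,::-1]; cv2.imwrite("pics/t22.png",t)
```

```text
(no output)
```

View pics/s22.png

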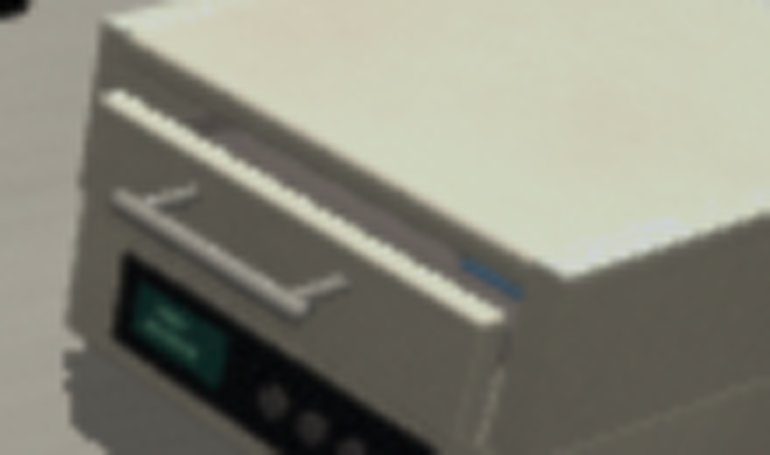

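View pics/t22.png

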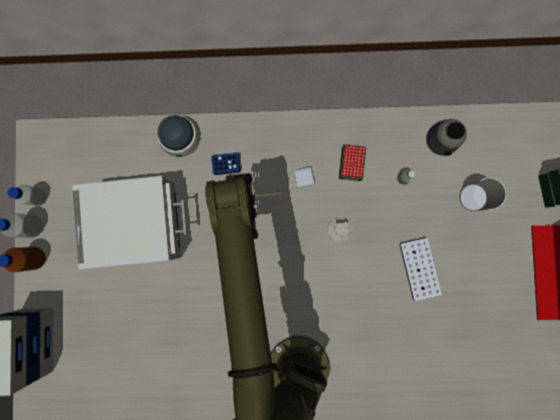

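Run:
```python
from h import *
np.set_printoptions(precision=0,suppress=True)
import cv2
ax=np.array([-.073,.9973,0])
ay=np.array([.9973,.073,0])
def P(c,a,b,z): return np.array([c[0],c[1],0])+ax*a+ay*b+[0,0,z]
im=cv2.imread("pics/s22.png")
tr=.1775
for name,c,col in (("loaded",(.6272,.3396),(0,255,255)),("placed",(.5238,.3455),(0,0,255))):
    for a in(-.03,.03):
        for b in(-.03,.03):
            for z in(.122,.146):
                u=(proj("scene",P(c,a+tr,b,z))-[360,130]+.5)*7-.5; print(name,a,b,z,u)
                cv2.circle(im,tuple(int(round(v)) for v in u),4 if z>.13 else 2,col,-1)
# pre-push check on closing-in image scene18 unaffected
cv2.imwrite("pics/ov22.png",im)
```

```text
loaded -0.03 -0.03 0.122 [458. 270.]
loaded -0.03 -0.03 0.146 [469. 220.]
loaded -0.03 0.03 0.122 [564. 331.]
loaded -0.03 0.03 0.146 [577. 280.]
loaded 0.03 -0.03 0.122 [557. 238.]
loaded 0.03 -0.03 0.146 [570. 189.]
loaded 0.03 0.03 0.122 [665. 296.]
loaded 0.03 0.03 0.146 [679. 247.]
placed -0.03 -0.03 0.122 [315. 168.]
placed -0.03 -0.03 0.146 [324. 121.]
placed -0.03 0.03 0.122 [409. 222.]
placed -0.03 0.03 0.146 [420. 174.]
placed 0.03 -0.03 0.122 [411. 141.]
placed 0.03 -0.03 0.146 [421.  94.]
placed 0.03 0.03 0.122 [507. 192.]
placed 0.03 0.03 0.146 [518. 144.]
```

View pics/ov22.png

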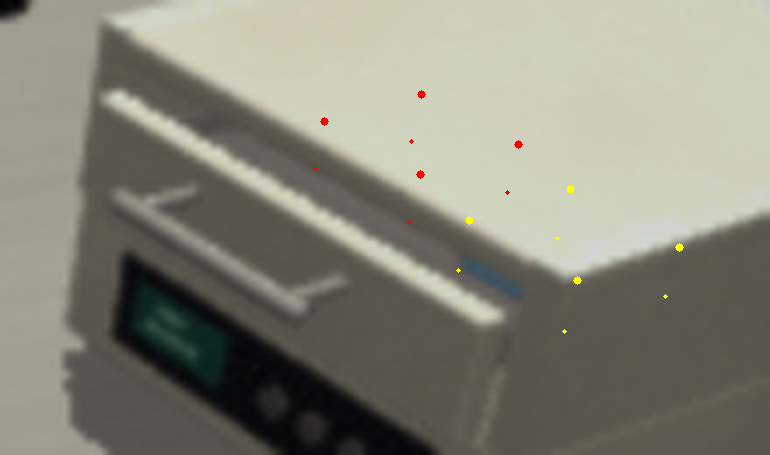

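With the drawer shut, the placed dish's predicted near edge falls just behind the incubator's top lip, so it is expected to be hidden. The bystanders look the same as at the start, and the gripper is clear. Handing in.

Run:
```python
from cell import ticket
print(ticket.sign_off())
```

```text
the job is handed in; nothing more can be done
None
```

The dish is upside down on its lid in the incubator drawer, and the drawer is pushed in to its stop. The job was handed in at about 40 s of the 64 s allowed. No verdict is reported, so the checks below are my own.

**What I did**
- I took the dish off the stand by its sides, across the seam, and turned it over in two quarter turns. Between them I stood it on its side on the clear bench and regrasped it.
- I lowered it onto the drawer floor until I felt contact, eased off the push and let go. I then pushed the handle bar to the stop with the fingers shut.

**What the last checks showed**
- **Dish:** after release it lay flat and closed, amber side up, in both camera views.
- **Drawer:** two pushes at different tool heights stopped at the same place (TCP y 0.361), with the force rising to 11–20 N, so I take this as the drawer's own stop. The images put the drawer front 3 ± 2 mm from the incubator's face; the limit is 6 mm.
- **Surroundings:** the bystanders look unmoved in the pictures, though I did not measure them. The gripper is clear, with about zero force.

**What disagreed or could not be seen**
- The dish touched the drawer floor about 2 mm earlier than I had calculated, which fits a small error in where I placed it for the regrasp.
- Once the drawer is shut the dish is hidden behind the incubator's top lip. I last saw it (a sliver of its lid) with the drawer about 12 mm from home, so its final state is inferred from that view.

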